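# Knock drawn cans out of a die and stand them on the board

### The job

Take the ejector rod from its wooden stand and use it to push every can that is stuck in the bores of the steel die down and out onto the catch tray below, touching no can with the gripper while it is still in the die. When all of them are down, pull the catch tray out, lift the cans out of its pockets and stand each one upright on the cork-topped board. Finish with the tray pushed fully home under the die and the rod standing in its stand, and leave the things lying about where they are.

Things in the scene. Friction and masses are not known exactly. Their poses are not given: they have to be found in the camera images.
- die: Fixed die: steel plate 64 x 152 mm (x, y), 52 mm thick, on two dark end legs (180 mm over the legs); top 150 mm, underside 98 mm above the desk. Three vertical bores 39 mm wide in a row along its y, 50 mm apart. Origin: centre of its underside on the desk; x points to its back (the catch tray slides out to -x, over the keyboard), z up.
- bore_1 (a point): Centre of the mouth of the far (die y = -50 mm) bore, level with the plate's top, 150 mm above the desk. can_1, if present, starts in it, its top flush within 2 mm, held by sprung noses near the bore's foot. A push down of 5 to 15 N drives it out; once its top is under 98 mm above the desk it is free and stands upright on the tray, top at 88 mm, within 10 mm of the bore's axis.
- bore_2 (a point): Centre of the mouth of the middle bore, level with the plate's top, 150 mm above the desk. can_2, if present, starts in it, its top flush within 2 mm, held by sprung noses near the bore's foot. A push down of 5 to 15 N drives it out; once its top is under 98 mm above the desk it is free and stands upright on the tray, top at 88 mm, within 10 mm of the bore's axis.
- bore_3 (a point): Centre of the mouth of the near (die y = +50 mm) bore, level with the plate's top, 150 mm above the desk. can_3, if present, starts in it, its top flush within 2 mm, held by sprung noses near the bore's foot. A push down of 5 to 15 N drives it out; once its top is under 98 mm above the desk it is free and stands upright on the tray, top at 88 mm, within 10 mm of the bore's axis.
- catch_tray (a joint): How far the aluminium catch tray is pulled out along the die's -x, in m: 0 fully home, 0.13 fully out. It stays where it is left; sliding takes about 2 N. Floor 48 mm above the desk, three pockets (58 x 47 mm in x, y; walls 8 mm above the floor), one below each bore: out by q they lie q in front of the bores; at 0.13 a can's centre is 98 mm clear of the die plate.
- tray_handle (a point): Middle of the tray's handle: a dark round bar 12 mm thick and 72 mm long along the die's y, 116 mm above the desk on two uprights. It lies 80 mm in front of the line of the pockets and moves with the tray.
- can_1_mid (a point): Centre of can 1, half-way up: a plain aluminium can, closed end up, 36 mm in diameter and 40 mm tall, 40 g; z points to its top. None if absent in this run.
- can_2_mid (a point): Centre of can 2, half-way up: a plain aluminium can, closed end up, 36 mm in diameter and 40 mm tall, 40 g; z points to its top. None if absent in this run.
- can_3_mid (a point): Centre of can 3, half-way up: a plain aluminium can, closed end up, 36 mm in diameter and 40 mm tall, 40 g; z points to its top. None if absent in this run.
- can_1: The same can 1; origin at the centre of its foot.
- can_2: The same can 2; origin at the centre of its foot.
- can_3: The same can 3; origin at the centre of its foot.
- rod_stand: Fixed wooden stand 62 x 62 mm, 58 mm high, on a foot 66 x 66 mm; origin at the centre of its underside.
- stand_hole (a point): Centre of the mouth of the stand's hole, 58 mm above the desk: a vertical hole 26 mm wide and 45 mm deep, in which the rod stands loosely on its tip.
- rod_grip (a point): Middle of the ejector rod's black handle, 95 mm above its tip, 108 mm above the desk in the stand; z points to the cap. The rod (128 mm, 150 g) stands tip down: steel shaft 18 mm in diameter, 72 mm long; above it the handle, 28 mm in diameter, 46 mm long; on top a steel cap 30 mm in diameter, 10 mm thick.
- board: Loose flat wooden board 150 x 90 x 10 mm (x, y, z), 0.6 kg, with a cork top, to the right of the black keyboard; origin at the centre of its underside, x along its long side.
- sink: Bystander: finned aluminium heatsink, 32 x 40 x 24 mm, loose; origin at the centre of its foot.
Mind the look-alikes: they are no part of the job. What is shaped like the can_1 but red is not meant.

How it is judged:
By the outcome, as a careful person would: the job done as asked, in the order asked, and still so for the second after the job is handed in, with the robot touching nothing.
Of can_1, can_2, can_3 only 2 to 3 are there at a start; the rules pass over those that are not, and their reading is None.
At some moment in a run one of board may be knocked a few centimetres aside while the robot is not near it.
It also fails if it takes over 208 s, if anything falls off the work surface, if the arm or the gripper's body presses on something with over 40 N, if the wrist force passes 120 N, or if a joint passes its speed limit or range.

### The arm

A 6-joint arm with a two-finger parallel gripper is mounted at the origin on a cart in front of the work surface, level with it; the furniture and walls round the work are solid. World frame = base frame: x ahead of the robot, y to its left, z up, the work surface at z = 0. Lengths are in mm, angles in degrees, forces in N, time in s.
With the tool pointing down it reaches from about 300 to 850 mm from the base axis. Payload 4.2 kg.
Tool frame: the origin (TCP) lies between the finger pads; the fingertips stand 8 mm ahead of it and the grasp point (between the pads) lies 11 mm behind it; x points along the fingers, y is the direction in which the jaws open and shut, and the axes are right-handed (so a half turn about x gives the same grasp; the last joint's range is limited). The gripper opens to 91 mm and grips with 3 to 60 N. Pads are 32 mm wide; open, the fingers measure 118 mm over their backs; the gripper's body (76 mm by 178 mm) begins 60 mm behind the grasp point.
Start: joints at [-76.547, 18.312, 89.639, -0, 72.044, -1.146], TCP at [144.933, -556.453, 188.676] pointing down, gripper open.
Joint ranges: [-177.97, 177.97], [-48.28, 115.42], [12.27, 149.76], [-77.06, 257.06], [2.81, 150.46], [-146.56, 146.56]. Speed limits (degrees/s): [147.25, 147.25, 180, 180, 180, 180].

### API

Orientations are given as [roll, pitch, yaw] about the fixed x, y, z axes, in that order (R = Rz(yaw) Ry(pitch) Rx(roll)).
In Python, from workcell import env gives the robot as it stands.
- The arm moves only by the tool arm_command, never from a script. Its arguments are lists of equal length, an entry for each row: "slide": the shift along the tool's x, y, z in cm, a list of three; "turn": the turn, a rotation vector about the tool's x, y, z in rad, a list of three; "grip": the closure in counts, from 0 (fully open) to 255 (shut). A call has 1 to 20 rows; each row is the pose to reach, as a shift and turn from the pose commanded when the call began, along the tool's axes at that moment; what a row does not reach only later rows make up. A row lasts 1/12 s, in which the tool goes at most 41.7 mm and 7.16 degrees, less where a joint would pass 70% of its speed; a pose out of reach is approached as far as the arm can. A call with a gripper value outside its range is refused whole. The fingers move at their own pace and stop on an object; "newtons" is the grip in N (left out, the last holds). Time passes only in rows, so rows that repeat a pose let the fingers close. It gives the time, the measured TCP pose, the force and the opening at its end, in the units of the state.
- env.state(): the state, without advancing time (a new reading comes with each control period).
- env.grab_frame(name): name is "scene" or "top"; returns (picture, depth): 384x512x3 uint8, red, green, blue; 384x512 float32, mm along the optical axis (not along the pixel's ray), 0 where there is no reading.
- env.calibration(name): a dict with "K" (3x3 intrinsics, pixels), "camera_from_world" (4x4, takes a point from world to camera coordinates). Camera axes: x right, y up, looking along -z (the intrinsics and any distortion apply to the point x, -y, -z); pixel columns grow to the right and rows downward; lengths in mm; the calibration is good to about 2 mm. A picture is of the moment at which its call begins. calibration takes no time and is no camera call.
- env.job_done(): hands the job in, once; it reports no verdict.
Trained networks look in the newest picture that a camera, given by its name, has taken for a name from the list of things; names that differ only in an ending like _2 or _b are one class to them, and where a whole thing is asked for, a point or a joint stands for the part that bears it (a point fixed in the world has none). Each returns a list of dicts, best first, with "p" (0 to 1); they miss things now and then, are a little off and sometimes report something else, mostly with a low value. They report only what shows in the picture. A call takes as long as a camera call. They do not tell look-alikes from the thing itself.
- env.search_frame(camera, label): "point" ([x, y, z] in mm, in world coordinates, good to about 4 mm: the middle of the surface that is visible of it).
The state is a dict: "time_s": time; "qpos": joint angles; "qvel": joint speeds; "effort": joint torques, N m; "ee_pos": TCP position; "ee_rot": TCP orientation; "force": force on the tool from outside, world axes, zero at the start; "torque": the same for the moment, N m; "gripper_width": finger opening in mm.
Only numpy, scipy, OpenCV 4.12 (cv2) and the standard library are available. Lean on these libraries where they do the work, as an engineer would, in place of code of your own. Each camera call takes 0.05 s, during which the arm holds its last target.

## Working session

There is one attempt and no reset: what is moved stays moved. The work goes in short steps, Python scripts to look and compute and a tool call to move; the robot and the scene stay as the last step left them, time stands still between calls to the robot, and variables do not carry over. Pictures are saved under pics/ and viewed, and the job is handed in when it is done.

Besides the shell and the picture viewer there is one more tool, called as a command line: name --argument value ..., lists and objects as JSON in quotes. arm_command: Moves the arm, as the interface text tells. Its arguments: {"type":"object","properties":{"slide":{"type":"array","items":{"type":"array","items":{"type":"number"}}},"turn":{"type":"array","items":{"type":"array","items":{"type":"number"}}},"grip":{"type":"array","items":{"type":"number"}},"newtons":{"type":"number"}},"required":["slide","turn","grip"]}

```bash
ls; mkdir -p pics
cat > h.py <<'E'
import numpy as np,cv2,json
from workcell import env
from scipy.spatial.transform import Rotation as R
def grab(n,f=None):
    im,d=env.grab_frame(n)
    if f: cv2.imwrite('pics/'+f,cv2.cvtColor(im,cv2.COLOR_RGB2BGR))
    return im,d
def world(n,d,step=1):
    c=env.calibration(n);K=np.array(c['K']);T=np.array(c['camera_from_world'])
    v,u=np.mgrid[0:d.shape[0],0:d.shape[1]]
    p=np.stack([(u-K[0,2])/K[0,0]*d,-(v-K[1,2])/K[1,1]*d,-d],-1)
    Ti=np.linalg.inv(T)
    return p@Ti[:3,:3].T+Ti[:3,3]
def proj(n,P):
    c=env.calibration(n);K=np.array(c['K']);T=np.array(c['camera_from_world'])
    p=T[:3,:3]@np.array(P,float)+T[:3,3]
    return K[0,0]*p[0]/-p[2]+K[0,2],K[1,1]*(-p[1])/-p[2]+K[1,2]
def pose():
    s=env.state();return np.array(s['ee_pos']),s['ee_rot'],s
E
python3 - <<'E'
from h import *
s=env.state();print(s)
for n in('scene','top'):
    grab(n,n+'0.png');print(env.calibration(n))
for l in ['die','catch_tray','tray_handle','can_1','rod_stand','rod_grip','board','sink']:
    for c in('scene','top'):
        print(l,c,[(np.round(r['point']).tolist(),round(r['p'],2)) for r in env.search_frame(c,l)])
E
```

```text
pics
{'time_s': 0.0, 'qpos': array([-7.65466770e+01,  1.83532558e+01,  8.97062390e+01, -2.35597145e-04,
        7.20407382e+01, -1.14623857e+00]), 'qvel': array([-5.36596429e-02, -7.84140719e-06, -5.48739485e-02, -5.84876932e-02,
        2.23298491e-02, -7.42022206e-02]), 'effort': array([ 8.94333189e-04, -4.12457550e+01, -2.31969345e+01,  7.27400417e-02,
        4.59403172e-02, -1.69880482e-04]), 'ee_pos': array([ 144.80875683, -555.920244  ,  187.80523556]), 'ee_rot': array([-91.0181999 ,  89.89976679, 103.58143455]), 'force': array([0.01912351, 0.60306858, 0.01007539]), 'torque': array([-0.00032555,  0.04047749,  0.00783052]), 'gripper_width': 91.09924361151468}
{'K': array([[409.78788519,   0.        , 252.12675568],
       [  0.        , 409.78788519, 191.00307186],
       [  0.        ,   0.        ,   1.        ]]), 'camera_from_world': array([[ 8.46584647e-01, -5.32178296e-01, -8.98314763e-03,
        -5.29859107e+02],
       [ 4.50392772e-01,  7.07283351e-01,  5.44882201e-01,
        -2.82981251e+02],
       [-2.83620850e-01, -4.65334850e-01,  8.38464484e-01,
        -9.3127
[... 1165 characters left out ...]
, 151.0], 0.68), ([431.0, 114.0, 43.0], 0.65), ([465.0, 26.0, 147.0], 0.54)]
rod_stand scene [([632.0, -200.0, 54.0], 0.68)]
rod_stand top [([627.0, -175.0, 55.0], 0.89), ([562.0, 34.0, 148.0], 0.62), ([461.0, 26.0, 151.0], 0.31), ([516.0, -28.0, 51.0], 0.25)]
rod_grip scene [([637.0, -190.0, 127.0], 0.58), ([520.0, -17.0, 48.0], 0.23)]
rod_grip top [([636.0, -179.0, 139.0], 0.78), ([512.0, 29.0, 146.0], 0.71)]
board scene [([493.0, -268.0, 10.0], 0.66)]
board top [([494.0, -266.0, 8.0], 0.9), ([566.0, 34.0, 150.0], 0.59), ([510.0, 7.0, 153.0], 0.17)]
sink scene [([629.0, -201.0, 54.0], 0.7), ([742.0, -245.0, 22.0], 0.68)]
sink top [([742.0, -243.0, 6.0], 0.78), ([509.0, 26.0, 150.0], 0.45)]
```

Run:
```python
import cv2
for n in('scene','top'):
    i=cv2.imread(f'pics/{n}0.png');cv2.imwrite(f'pics/{n}0b.png',cv2.resize(i,(800,600),interpolation=cv2.INTER_CUBIC))
```

```text
(no output)
```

View pics/scene0b.png

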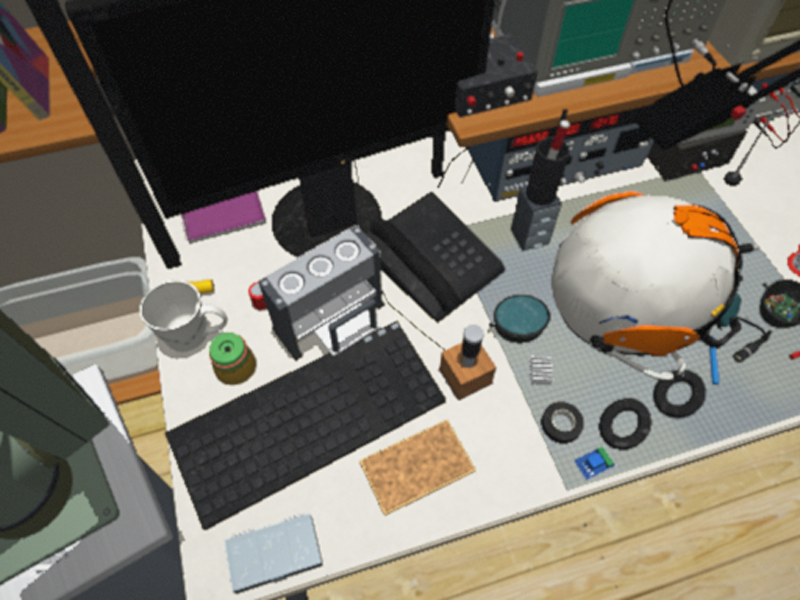

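View pics/top0b.png

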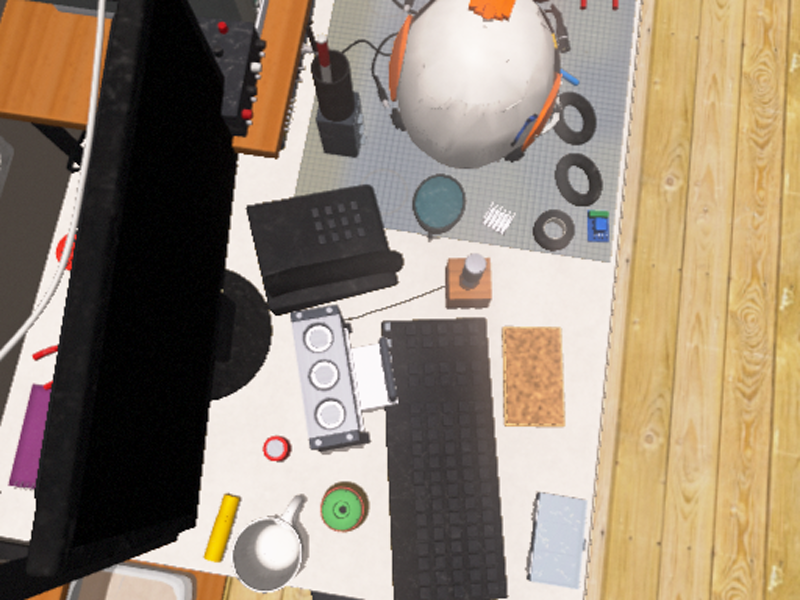

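Run:
```python
from h import *
C=[]
for n in('top','scene'):
    im,d=grab(n);w=world(n,d);ok=d>0
    def sel(lo,hi,x0,x1,y0,y1):
        m=ok&(w[...,2]>lo)&(w[...,2]<hi)&(w[...,0]>x0)&(w[...,0]<x1)&(w[...,1]>y0)&(w[...,1]<y1);return m
    m=sel(143,157,400,620,-40,90);p=w[m]
    print(n,'die top',np.round(cv2.minAreaRect(p[:,:2].astype(np.float32)),1) if 0 else cv2.minAreaRect(p[:,:2].astype(np.float32)),np.median(p[:,2]),len(p))
    m=sel(108,128,440,600,-100,-20);p=w[m]
    if len(p):print('handle',cv2.minAreaRect(p[:,:2].astype(np.float32)),np.percentile(p[:,2],[5,50,95]),len(p))
    m=sel(136,147,590,680,-240,-140);p=w[m];print('cap',p.mean(0),p.min(0),p.max(0),len(p))
    m=sel(50,63,570,700,-260,-120);p=w[m];print('stand',cv2.minAreaRect(p[:,:2].astype(np.float32)),len(p))
    m=sel(6,14,380,600,-340,-200)&(im[...,0].astype(int)-im[...,2]>40);p=w[m];print('board',cv2.minAreaRect(p[:,:2].astype(np.float32)),np.median(p[:,2]),len(p))
    # bore heights
    for b in((565,32),(513,28),(463,25)):
        m=np.hypot(w[...,0]-b[0],w[...,1]-b[1])<8;m&=ok;print(b,np.percentile(w[m][:,2],[5,50,95]), im[m].mean(0))
    # monitor
    for y in range(30,200,20):
        m=ok&(abs(w[...,1]-y)<10)&(w[...,0]>380)&(w[...,0]<680)&(w[...,2]>155);
        if m.any():print('obst y',y,w[m].min(0).round(),w[m].max(0).round(),m.sum())
```

```text
top die top ((513.3377075195312, 28.442886352539062), (180.13421630859375, 64.33534240722656), 4.128850936889648) 148.95836471836822 2695
handle ((519.26904296875, -54.117496490478516), (83.20423126220703, 11.960715293884277), 4.200778007507324) [116.89918137 120.50783035 123.76160516] 224
cap [ 643.32896609 -186.32604821  140.40871864] [ 629.10570774 -201.06151802  136.19214845] [ 657.72248176 -172.79235469  144.48855757] 150
stand ((643.4241943359375, -186.792724609375), (62.19860076904297, 62.317806243896484), 83.63284301757812) 516
board ((497.205322265625, -268.4391174316406), (89.97370910644531, 147.97793579101562), 83.5024642944336) 9.956612573694315 2304
(565, 32) [144.4974807  147.22222049 149.60023171] [222.20408163 218.85714286 224.87755102]
(513, 28) [145.02104534 146.66196011 148.67025554] [216.77083333 211.83333333 219.47916667]
(463, 25) [144.58890195 146.77337821 149.62063872] [225.78431373 222.21568627 227.92156863]
obst y 130 [608. 128. 207.] [680. 140. 541.] 3495
obst y 150 [478. 140. 208.] [680. 160. 552.] 8486
obst y 170 [380. 160. 207.] [677. 180. 551.] 9075
obs
[... 476 characters left out ...]

stand ((644.1930541992188, -186.65615844726562), (63.15159225463867, 63.3974494934082), 85.89349365234375) 464
board ((497.0225830078125, -268.6560363769531), (88.35155487060547, 149.04470825195312), 83.21896362304688) 9.08623291360368 2318
(565, 32) [ 45.73481523 146.38990201 148.49628265] [178.60526316 181.39473684 184.34210526]
(513, 28) [ 46.34556067 146.48648641 149.59232644] [173.175 176.125 178.7  ]
(463, 25) [ 44.62485369 145.70782803 148.07377292] [173.23076923 175.97435897 178.74358974]
obst y 130 [594. 125. 205.] [680. 140. 487.] 3118
obst y 150 [463. 140. 205.] [632. 160. 522.] 7192
obst y 170 [380. 160. 155.] [651. 180. 541.] 7890
obst y 190 [380. 180. 155.] [565. 194. 540.] 19
```

```bash
cat >> h.py <<'E'
def Rd(a):
    # tool x down, tool y along angle a (deg) in world xy
    a=np.radians(a);x=np.array([0,0,-1.]);y=np.array([np.cos(a),np.sin(a),0]);return np.stack([x,y,np.cross(x,y)],1)
def plan(pts,a=None):
    p,r,s=pose();Rc=R.from_euler('xyz',r,degrees=True).as_matrix()
    ya=np.degrees(np.arctan2(Rc[1,1],Rc[0,1]))
    if a is None:a=ya
    else:
        while a-ya>90:a-=180
        while a-ya<-90:a+=180
    t=R.from_matrix(Rc.T@Rd(a)).as_rotvec()
    print('t',round(s['time_s'],2),'pos',p.round(1),'jaw',round(ya,1),'->',round(a,1),'q',np.round(s['qpos'],0),'F',s['force'].round(1),'w',round(s['gripper_width'],1))
    print('turn',t.round(3).tolist())
    for q in pts:
        d=Rc.T@(np.array(q,float)-p);print(q,'slide',(d/10).round(2).tolist(),'rows',round(np.linalg.norm(d)/41.7,1))
E
python3 - <<'E'
from h import *
print(R.from_euler('xyz',pose()[1],degrees=True).as_matrix().round(3))
plan([(643.5,-186.7,220),(643.5,-186.7,97)],4)
im,d=grab('top');w=world('top',d);ok=d>0
for x in range(540,780,30):
    print(x,[int(w[m][:,2].max()) if (m:=ok&(abs(w[...,0]-x)<15)&(abs(w[...,1]-y)<15)).any() else -1 for y in range(-300,-60,30)])
E
```

```text
[[ 0.     0.252 -0.968]
 [-0.    -0.968 -0.252]
 [-1.     0.     0.   ]]
t 1.0 pos [ 145.  -556.5  188.7] jaw -75.4 -> 4 q [-77.  18.  90.  -0.  72.  -1.] F [0.1 0.  0. ] w 91.0
turn [-1.386, 0.0, -0.0]
(643.5, -186.7, 220) slide [-3.13, -23.21, -57.57] rows 14.9
(643.5, -186.7, 97) slide [9.17, -23.21, -57.57] rows 15.0
540 [14, 15, 15, 19, 25, 28, 31, 32]
570 [14, 15, 13, 17, 28, 28, 32, 33]
600 [5, 6, 4, 60, 61, 48, 28, 32]
630 [4, 4, 5, 143, 144, 61, 7, 6]
660 [4, 4, 4, 142, 144, 62, 4, 56]
690 [22, 5, 4, 4, 58, 59, 6, 63]
720 [23, 29, 28, 4, 39, 39, 40, 4]
750 [23, 26, 28, 39, 39, 40, 40, 6]
```

arm_command --slide '[[-3.1,-23.2,-57.6],[-3.1,-23.2,-57.6],[-3.1,-23.2,-57.6],[-3.1,-23.2,-57.6],[-3.1,-23.2,-57.6],[-3.1,-23.2,-57.6],[-3.1,-23.2,-57.6],[-3.1,-23.2,-57.6],[-3.1,-23.2,-57.6],[-3.1,-23.2,-57.6],[-3.1,-23.2,-57.6],[-3.1,-23.2,-57.6],[-3.1,-23.2,-57.6],[-3.1,-23.2,-57.6],[-3.1,-23.2,-57.6],[-3.1,-23.2,-57.6],[-3.1,-23.2,-57.6],[-3.1,-23.2,-57.6],[-3.1,-23.2,-57.6],[-3.1,-23.2,-57.6]]' --turn '[[-1.386,0,0],[-1.386,0,0],[-1.386,0,0],[-1.386,0,0],[-1.386,0,0],[-1.386,0,0],[-1.386,0,0],[-1.386,0,0],[-1.386,0,0],[-1.386,0,0],[-1.386,0,0],[-1.386,0,0],[-1.386,0,0],[-1.386,0,0],[-1.386,0,0],[-1.386,0,0],[-1.386,0,0],[-1.386,0,0],[-1.386,0,0],[-1.386,0,0]]' --grip '[0,0,0,0,0,0,0,0,0,0,0,0,0,0,0,0,0,0,0,0]'

```text
time_s: 2.72
ee_pos: [642.8, -187.9, 220.0]
ee_rot: [-23.6, 90.0, -109.7]
force: [-0.0, 0.3, -1.0]
gripper_width: 91.3
```

Run:
```python
from h import *
plan([(643.5,-186.7,97)],4)
```

```text
t 2.72 pos [ 642.8 -187.9  220. ] jaw 3.9 -> 4 q [-17.  26.  73.  -0.  81. -21.] F [-0.   0.3 -1. ] w 91.3
turn [-0.002, 0.0, 0.0]
(643.5, -186.7, 97) slide [12.3, 0.08, -0.12] rows 2.9
```

arm_command --slide '[[4,0.1,-0.1],[8,0.1,-0.1],[11,0.1,-0.1],[12.3,0.1,-0.1],[12.3,0.1,-0.1],[12.3,0.1,-0.1],[12.3,0.1,-0.1],[12.3,0.1,-0.1],[12.3,0.1,-0.1],[12.3,0.1,-0.1],[12.3,0.1,-0.1],[12.3,0.1,-0.1],[12.3,0.1,-0.1],[12.3,0.1,-0.1],[12.3,0.1,-0.1],[12.3,0.1,-0.1],[12.3,0.1,-0.1],[12.3,0.1,-0.1]]' --turn '[[0,0,0],[0,0,0],[0,0,0],[0,0,0],[0,0,0],[0,0,0],[0,0,0],[0,0,0],[0,0,0],[0,0,0],[0,0,0],[0,0,0],[0,0,0],[0,0,0],[0,0,0],[0,0,0],[0,0,0],[0,0,0]]' --grip '[0,0,0,0,0,0,255,255,255,255,255,255,255,255,255,255,255,255]' --newtons 45

```text
time_s: 4.22
ee_pos: [644.8, -185.7, 96.6]
ee_rot: [41.0, 90.0, -45.0]
force: [-0.1, -0.3, -1.0]
gripper_width: 27.2
```

Run:
```python
from h import *
plan([(643.5,-186.7,190)],4)
```

```text
t 4.22 pos [ 644.8 -185.7   96.6] jaw 4.0 -> 4 q [-17.  30.  84.  -0.  66. -21.] F [-0.1 -0.3 -1. ] w 27.2
turn [0.0, 0.0, -0.0]
(643.5, -186.7, 190) slide [-9.34, -0.14, 0.09] rows 2.2
```

arm_command --slide '[[-4,0,0],[-8,0,0],[-12,0,0],[-16,0,0],[-17,0,0],[-17,0,0]]' --turn '[[0,0,0],[0,0,0],[0,0,0],[0,0,0],[0,0,0],[0,0,0]]' --grip '[255,255,255,255,255,255]'

```text
time_s: 4.72
ee_pos: [646.4, -186.2, 271.0]
ee_rot: [68.4, 89.5, -17.6]
force: [0.1, 0.2, -1.3]
gripper_width: 27.5
```

Run:
```python
from h import *
plan([(563.1,32,266),(563.1,32,235)],4)
```

```text
t 4.72 pos [ 646.4 -186.2  271. ] jaw 4.0 -> 4 q [-17.  25.  67.  -0.  87. -21.] F [ 0.1  0.2 -1.3] w 27.5
turn [0.0, 0.003, -0.008]
(563.1, 32, 266) slide [0.38, -6.79, -22.35] rows 5.6
(563.1, 32, 235) slide [3.48, -6.81, -22.36] rows 5.7
```

arm_command --slide '[[0.4,-6.8,-22.3],[0.4,-6.8,-22.3],[0.4,-6.8,-22.3],[0.4,-6.8,-22.3],[0.4,-6.8,-22.3],[0.4,-6.8,-22.3],[0.4,-6.8,-22.3],[0.4,-6.8,-22.3],[0.4,-6.8,-22.3],[0.4,-6.8,-22.3]]' --turn '[[0,0,0],[0,0,0],[0,0,0],[0,0,0],[0,0,0],[0,0,0],[0,0,0],[0,0,0],[0,0,0],[0,0,0]]' --grip '[255,255,255,255,255,255,255,255,255,255]'

```text
time_s: 5.55
ee_pos: [561.3, 31.0, 261.3]
ee_rot: [-76.3, 89.9, -162.3]
force: [0.2, -1.0, -2.0]
gripper_width: 27.7
```

Run:
```python
from h import *
plan([(563.1,32,266),(563.1,32,176.6)],4)
for n in('scene','top'):
    im,d=grab(n);c=(220,170) if n=='scene' else (215,215)
    u,v=map(int,proj(n,(563,32,180)));cv2.imwrite(f'pics/{n}1.png',cv2.resize(cv2.cvtColor(im,cv2.COLOR_RGB2BGR)[max(v-90,0):v+90,max(u-110,0):u+110],None,fx=3,fy=3))
    w=world(n,d);m=(d>0)&(np.hypot(w[...,0]-563,w[...,1]-32)<20)&(w[...,2]>158)&(w[...,2]<235);p=w[m];print(n,len(p),p.min(0) if len(p) else 0,p.mean(0) if len(p) else 0,p.max(0) if len(p) else 0)
```

```text
t 5.55 pos [561.3  31.  261.3] jaw 3.9 -> 4 q [ 2. 15. 84. -0. 81. -2.] F [ 0.2 -1.  -2. ] w 27.7
turn [-0.001, 0.001, 0.002]
(563.1, 32, 266) slide [-0.47, 0.18, -0.09] rows 0.1
(563.1, 32, 176.6) slide [8.47, 0.2, -0.09] rows 2.0
scene 123 [550.92148004  20.40133862 175.94895577] [557.48406057  24.92480839 205.94106889] [568.35194091  33.71344137 233.80150082]
top 0 0 0 0
```

View pics/scene1.png

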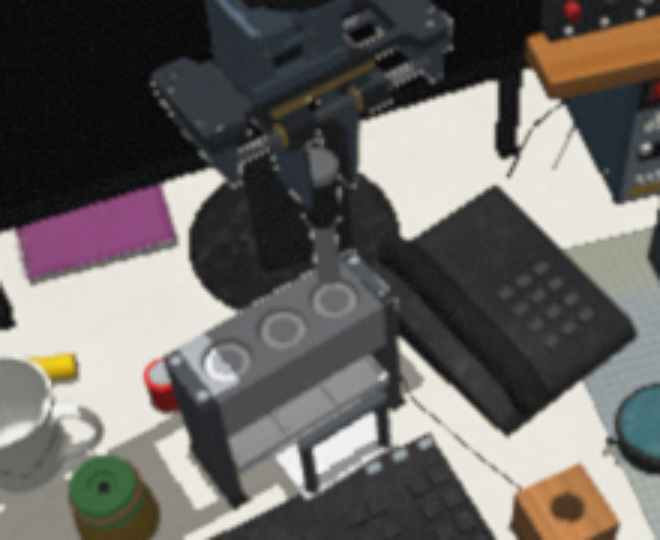

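arm_command --slide '[[1,0.2,-0.1],[2.2,0.2,-0.1],[3.1,0.2,-0.1],[3.8,0.2,-0.1],[4.5,0.2,-0.1],[5.2,0.2,-0.1],[5.9,0.2,-0.1],[6.6,0.2,-0.1],[7.3,0.2,-0.1],[8,0.2,-0.1],[8.5,0.2,-0.1],[8.5,0.2,-0.1],[8.5,0.2,-0.1],[8.5,0.2,-0.1]]' --turn '[[0,0,0],[0,0,0],[0,0,0],[0,0,0],[0,0,0],[0,0,0],[0,0,0],[0,0,0],[0,0,0],[0,0,0],[0,0,0],[0,0,0],[0,0,0],[0,0,0]]' --grip '[255,255,255,255,255,255,255,255,255,255,255,255,255,255]'

```text
time_s: 6.82
ee_pos: [563.5, 33.2, 177.8]
ee_rot: [74.5, 90.0, -11.5]
force: [-0.2, 0.4, -1.2]
gripper_width: 27.3
```

Run:
```python
from h import *
plan([(563.1,32,266),(513.2,28.3,266)],4)
for n in('scene',):
    im,d=grab(n)
    u,v=map(int,proj(n,(513,0,100)));cv2.imwrite(f'pics/{n}2.png',cv2.resize(cv2.cvtColor(im,cv2.COLOR_RGB2BGR)[max(v-90,0):v+90,max(u-110,0):u+110],None,fx=3,fy=3))
    w=world(n,d);m=(d>0)&(np.hypot(w[...,0]-561,w[...,1]-28)<25)&(w[...,2]>52)&(w[...,2]<95);p=w[m];print(n,len(p),p.mean(0),p.max(0))
```

```text
t 6.82 pos [563.5  33.2 177.8] jaw 4.0 -> 4 q [ 2. 18. 92. -0. 70. -2.] F [-0.2  0.4 -1.2] w 27.3
turn [0.0, 0.0, -0.001]
(563.1, 32, 266) slide [-8.82, -0.04, 0.11] rows 2.1
(513.2, 28.3, 266) slide [-8.82, -5.05, 0.13] rows 2.4
scene 35 [560.9479397   18.52821538  59.03986142] [584.76708392  27.11346593  71.36025678]
```

View pics/scene2.png

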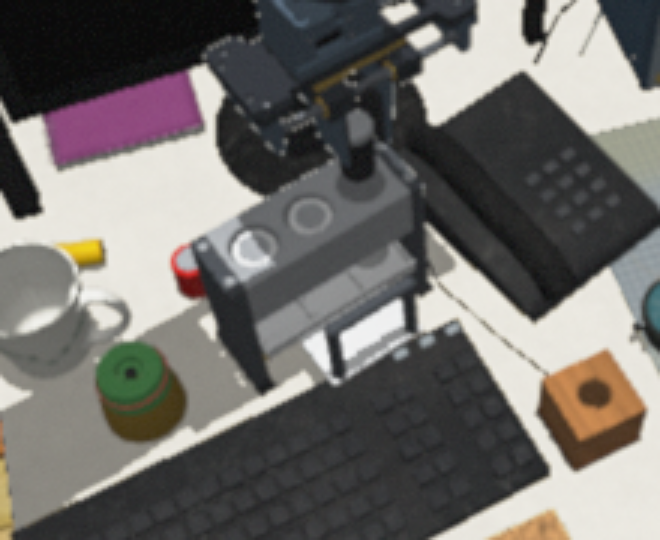

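arm_command --slide '[[-3,0,0.1],[-6,0,0.1],[-8,0,0.1],[-8,0,0.1],[-8,-2.5,0.1],[-8,-5,0.1],[-8,-5,0.1],[-8,-5,0.1],[-7,-5,0.1],[-6,-5,0.1],[-5.3,-5,0.1],[-4.6,-5,0.1],[-3.9,-5,0.1],[-3.2,-5,0.1],[-2.5,-5,0.1],[-1.8,-5,0.1],[-1.1,-5,0.1],[-0.4,-5,0.1],[0.2,-5,0.1],[0.2,-5,0.1]]' --turn '[[0,0,0],[0,0,0],[0,0,0],[0,0,0],[0,0,0],[0,0,0],[0,0,0],[0,0,0],[0,0,0],[0,0,0],[0,0,0],[0,0,0],[0,0,0],[0,0,0],[0,0,0],[0,0,0],[0,0,0],[0,0,0],[0,0,0],[0,0,0]]' --grip '[255,255,255,255,255,255,255,255,255,255,255,255,255,255,255,255,255,255,255,255]'

```text
time_s: 8.53
ee_pos: [512.3, 28.5, 173.9]
ee_rot: [-88.2, 89.8, -174.2]
force: [-0.2, 0.7, -1.6]
gripper_width: 27.8
```

Run:
```python
from h import *
plan([(513.2,28.3,174),(463.3,24.6,266)],4)
```

```text
t 8.53 pos [512.3  28.5 173.9] jaw 4.0 -> 4 q [ 2. 13. 99. -0. 68. -2.] F [-0.2  0.7 -1.6] w 27.8
turn [0.0, 0.0, 0.003]
(513.2, 28.3, 174) slide [-0.01, 0.08, 0.03] rows 0.0
(463.3, 24.6, 266) slide [-9.19, -4.95, 0.05] rows 2.5
```

arm_command --slide '[[-3,0,0],[-6,0,0],[-8,0,0],[-8,0,0],[-8,-2.5,0],[-8,-4.9,0],[-8,-4.9,0],[-8,-4.9,0],[-7,-4.9,0],[-6,-4.9,0],[-5.3,-4.9,0],[-4.6,-4.9,0],[-3.9,-4.9,0],[-3.2,-4.9,0],[-2.5,-4.9,0],[-1.8,-4.9,0],[-1.1,-4.9,0],[-0.4,-4.9,0],[0,-4.9,0],[0,-4.9,0]]' --turn '[[0,0,0],[0,0,0],[0,0,0],[0,0,0],[0,0,0],[0,0,0],[0,0,0],[0,0,0],[0,0,0],[0,0,0],[0,0,0],[0,0,0],[0,0,0],[0,0,0],[0,0,0],[0,0,0],[0,0,0],[0,0,0],[0,0,0],[0,0,0]]' --grip '[255,255,255,255,255,255,255,255,255,255,255,255,255,255,255,255,255,255,255,255]'

```text
time_s: 10.2
ee_pos: [463.8, 25.1, 174.4]
ee_rot: [-87.2, 89.9, -173.2]
force: [-0.2, 0.0, -2.3]
gripper_width: 27.9
```

arm_command --slide '[[-3,0,0],[-6,0,0],[-9,0,0],[-9.5,0,0],[-9.5,0,0]]' --turn '[[0,0,0],[0,0,0],[0,0,0],[0,0,0],[0,0,0]]' --grip '[255,255,255,255,255]'

```text
time_s: 10.62
ee_pos: [466.0, 25.2, 272.9]
ee_rot: [86.3, 89.7, 0.3]
force: [-0.7, -0.2, -2.0]
gripper_width: 27.7
```

Run:
```python
from h import *
plan([(643.5,-186.7,266)],4)
for n in('scene','top'):
    im,d=grab(n)
    u,v=map(int,proj(n,(513,0,100)));cv2.imwrite(f'pics/{n}3.png',cv2.resize(cv2.cvtColor(im,cv2.COLOR_RGB2BGR)[max(v-90,0):v+90,max(u-110,0):u+110],None,fx=3,fy=3))
    w=world(n,d)
    for b in((563,32),(513,28.3),(463,24.6)):
        m=(d>0)&(np.hypot(w[...,0]-b[0],w[...,1]-b[1])<9);p=w[m];print(n,b,len(p),np.percentile(p[:,2],[5,50,95]) if len(p) else 0)
    m=(d>0)&(np.hypot(w[...,0]-463,w[...,1]-25)<20)&(w[...,2]>158)&(w[...,2]<245);p=w[m];print(n,len(p),p.min(0) if len(p) else 0,p.mean(0) if len(p) else 0,p.max(0) if len(p) else 0)
```

```text
t 10.62 pos [466.   25.2 272.9] jaw 4.0 -> 4 q [ 2.  6. 94. -0. 80. -2.] F [-0.7 -0.2 -2. ] w 27.7
turn [0.0, 0.0, -0.006]
(643.5, -186.7, 266) slide [0.79, 16.22, 22.38] rows 6.6
scene (563, 32) 0 0
scene (513, 28.3) 0 0
scene (463, 24.6) 152 [194.24366413 237.57930718 317.36793247]
scene 130 [456.37449948  14.76800414 189.32804437] [463.78241343  18.83297691 218.63914892] [474.06995789  29.55955486 244.9395607 ]
top (563, 32) 0 0
top (513, 28.3) 0 0
top (463, 24.6) 348 [669.03290685 670.3235785  671.69141534]
top 0 0 0 0
```

View pics/scene3.png

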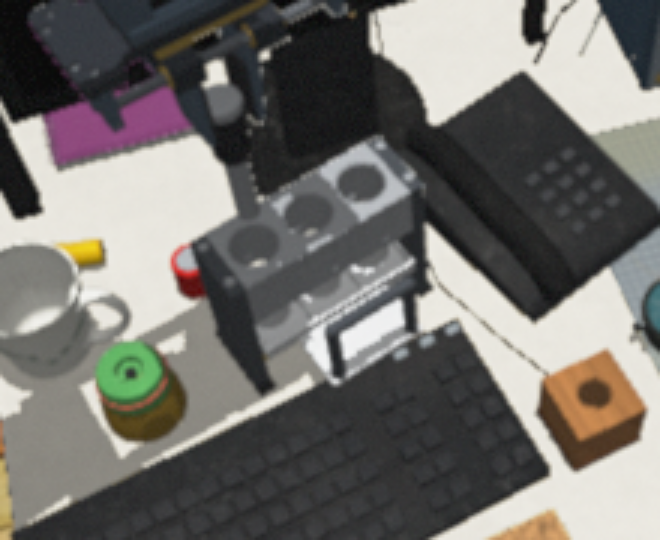

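arm_command --slide '[[0.6,16.2,22.4],[0.6,16.2,22.4],[0.6,16.2,22.4],[0.6,16.2,22.4],[0.6,16.2,22.4],[0.6,16.2,22.4],[0.6,16.2,22.4],[0.6,16.2,22.4],[0.6,16.2,22.4],[0.6,16.2,22.4],[0.6,16.2,22.4],[0.6,16.2,22.4],[0.6,16.2,22.4],[0.6,16.2,22.4]]' --turn '[[0,0,0],[0,0,0],[0,0,0],[0,0,0],[0,0,0],[0,0,0],[0,0,0],[0,0,0],[0,0,0],[0,0,0],[0,0,0],[0,0,0],[0,0,0],[0,0,0]]' --grip '[255,255,255,255,255,255,255,255,255,255,255,255,255,255]'

```text
time_s: 11.88
ee_pos: [641.6, -186.1, 265.3]
ee_rot: [63.2, 90.0, -22.7]
force: [0.7, 0.9, -1.6]
gripper_width: 27.4
```

Run:
```python
from h import *
plan([(643.7,-186.6,155),(643.7,-186.6,98)],4)
```

```text
t 11.88 pos [ 641.6 -186.1  265.3] jaw 4.1 -> 4 q [-17.  25.  68.  -0.  87. -21.] F [ 0.7  0.9 -1.6] w 27.4
turn [0.001, 0.0, -0.001]
(643.7, -186.6, 155) slide [11.03, 0.2, 0.06] rows 2.6
(643.7, -186.6, 98) slide [16.73, 0.2, 0.06] rows 4.0
```

arm_command --slide '[[3,0.2,0.1],[6,0.2,0.1],[9,0.2,0.1],[11,0.2,0.1],[11,0.2,0.1],[11,0.2,0.1],[11,0.2,0.1]]' --turn '[[0,0,0],[0,0,0],[0,0,0],[0,0,0],[0,0,0],[0,0,0],[0,0,0]]' --grip '[255,255,255,255,255,255,255]'

```text
time_s: 12.47
ee_pos: [645.1, -187.9, 156.8]
ee_rot: [68.0, 89.8, -18.0]
force: [0.3, 0.4, -1.9]
gripper_width: 27.7
```

Run:
```python
from h import *
plan([(643.7,-186.6,98)],4)
for n in('scene','top'):
    im,d=grab(n)
    u,v=map(int,proj(n,(643.6,-186.6,80)));cv2.imwrite(f'pics/{n}4.png',cv2.resize(cv2.cvtColor(im,cv2.COLOR_RGB2BGR)[max(v-50,0):v+50,max(u-60,0):u+60],None,fx=5,fy=5))
    w=world(n,d)
    m=(d>0)&(np.hypot(w[...,0]-644,w[...,1]+186)<18)&(w[...,2]>72)&(w[...,2]<130);p=w[m];print(n,len(p),p.min(0) if len(p) else 0,p.mean(0) if len(p) else 0,p.max(0) if len(p) else 0)
    m=(d>0)&(abs(w[...,0]-644)<45)&(abs(w[...,1]+186)<45)&(w[...,2]>51)&(w[...,2]<63);p=w[m];print(cv2.minAreaRect(p[:,:2].astype(np.float32)))
```

```text
t 12.47 pos [ 645.1 -187.9  156.8] jaw 4.0 -> 4 q [-17.  28.  79.  -0.  73. -21.] F [ 0.3  0.4 -1.9] w 27.7
turn [0.0, 0.001, -0.003]
(643.7, -186.6, 98) slide [5.87, -0.15, -0.15] rows 1.4
scene 91 [ 634.80720965 -199.20567087   73.17451584] [ 639.84594176 -194.53388585  101.68870696] [ 650.07034925 -183.26401561  127.54292211]
((644.0150146484375, -186.59178161621094), (63.5755500793457, 63.4009895324707), 84.51360321044922)
top 0 0 0 0
((0.0, 0.0), (0.0, 0.0), 0.0)
```

View pics/scene4.png

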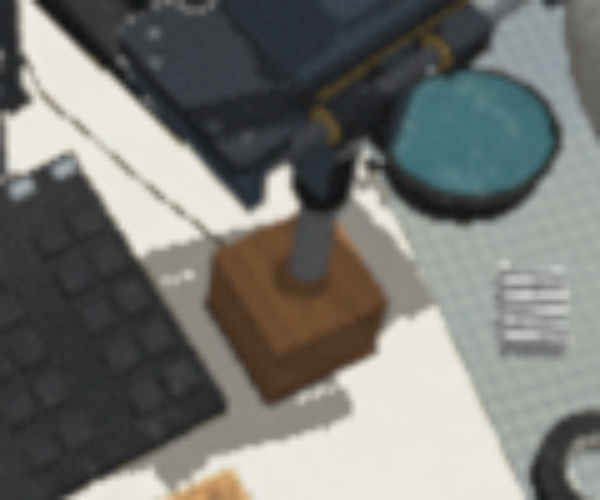

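arm_command --slide '[[0,-0.1,-0.2],[1,-0.1,-0.2],[2,-0.1,-0.2],[3,-0.1,-0.2],[4,-0.1,-0.2],[5,-0.1,-0.2],[5.7,-0.1,-0.2],[5.7,-0.1,-0.2],[5.7,-0.1,-0.2]]' --turn '[[0,0,0],[0,0,0],[0,0,0],[0,0,0],[0,0,0],[0,0,0],[0,0,0],[0,0,0],[0,0,0]]' --grip '[255,255,255,255,255,255,255,255,255]'

```text
time_s: 13.32
ee_pos: [642.7, -185.8, 97.1]
ee_rot: [-106.5, 90.0, 167.5]
force: [-0.3, 0.2, -1.6]
gripper_width: 27.2
```

arm_command --slide '[[0,0,0],[0,0,0],[0,0,0],[0,0,0],[0,0,0],[-4,0,0],[-8,0,0],[-12,0,0],[-14,0,0],[-14,0,0]]' --turn '[[0,0,0],[0,0,0],[0,0,0],[0,0,0],[0,0,0],[0,0,0],[0,0,0],[0,0,0],[0,0,0],[0,0,0]]' --grip '[0,0,0,0,0,0,0,0,0,0]'

```text
time_s: 14.15
ee_pos: [645.5, -186.6, 244.7]
ee_rot: [68.7, 89.3, -17.3]
force: [-0.0, -0.4, -0.5]
gripper_width: 89.7
```

Run:
```python
from h import *
# handle target: jaws along die x = world angle 94.2
plan([(518.6,-53,230),(518.6,-53,106)],94.2)
```

```text
t 14.15 pos [ 645.5 -186.6  244.7] jaw 4.0 -> -85.8 q [-17.  26.  70.  -0.  83. -21.] F [-0.  -0.4 -0.5] w 89.7
turn [1.568, -0.006, -0.013]
(518.6, -53, 230) slide [1.27, -11.74, -14.22] rows 4.4
(518.6, -53, 106) slide [13.67, -11.89, -14.28] rows 5.5
```

arm_command --slide '[[1.2,-11.7,-14.2],[1.2,-11.7,-14.2],[1.2,-11.7,-14.2],[1.2,-11.7,-14.2],[1.2,-11.7,-14.2],[1.2,-11.7,-14.2],[1.2,-11.7,-14.2],[1.2,-11.7,-14.2],[1.2,-11.7,-14.2],[1.2,-11.7,-14.2],[1.2,-11.7,-14.2],[1.2,-11.7,-14.2],[1.2,-11.7,-14.2],[1.2,-11.7,-14.2],[1.2,-11.7,-14.2],[1.2,-11.7,-14.2],[1.2,-11.7,-14.2],[1.2,-11.7,-14.2]]' --turn '[[1.57,0,-0.01],[1.57,0,-0.01],[1.57,0,-0.01],[1.57,0,-0.01],[1.57,0,-0.01],[1.57,0,-0.01],[1.57,0,-0.01],[1.57,0,-0.01],[1.57,0,-0.01],[1.57,0,-0.01],[1.57,0,-0.01],[1.57,0,-0.01],[1.57,0,-0.01],[1.57,0,-0.01],[1.57,0,-0.01],[1.57,0,-0.01],[1.57,0,-0.01],[1.57,0,-0.01]]' --grip '[143,143,143,143,143,143,143,143,143,143,143,143,143,143,143,143,143,143]'

```text
time_s: 15.65
ee_pos: [516.1, -52.3, 225.5]
ee_rot: [-44.0, 89.5, 140.1]
force: [0.4, 0.2, 0.1]
gripper_width: 40.2
```

Run:
```python
from h import *
plan([(518.6,-53,107)],94.2)
for n in('scene',):
    im,d=grab(n);cv2.imwrite('pics/scene5.png',cv2.resize(cv2.cvtColor(im,cv2.COLOR_RGB2BGR),(800,600)))
    w=world(n,d);m=(d>0)&(abs(w[...,0]-518)<60)&(w[...,1]<-30)&(w[...,1]>-90)&(w[...,2]<130)&(w[...,2]>108);p=w[m];print(cv2.minAreaRect(p[:,:2].astype(np.float32)),p[:,2].max())
    m=(d>0)&(np.hypot(w[...,0]-644,w[...,1]+186)<30)&(w[...,2]>136);p=w[m];print('rod',p.min(0),p.mean(0),p.max(0))
```

```text
t 15.65 pos [516.1 -52.3 225.5] jaw -85.9 -> -85.8 q [-7. 12. 93.  0. 75. 79.] F [0.4 0.2 0.1] w 40.2
turn [-0.002, 0.007, 0.006]
(518.6, -53, 107) slide [11.85, 0.16, -0.32] rows 2.8
((518.8821411132812, -54.97932815551758), (82.10511016845703, 13.520888328552246), 4.651854038238525) 123.97716104377025
rod [ 627.66075589 -201.95550085  136.18692097] [ 640.58103649 -188.15743981  139.84704703] [ 655.71045085 -173.27001294  143.00598226]
```

View pics/scene5.png

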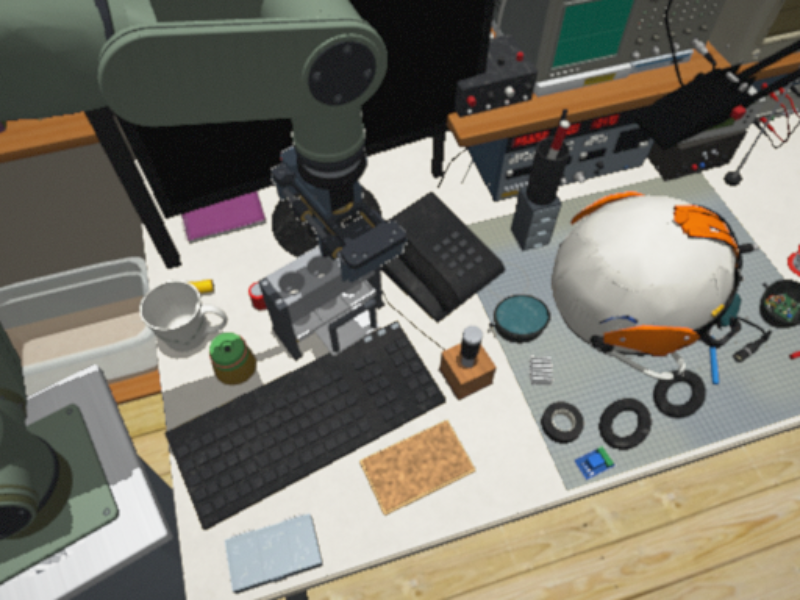

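arm_command --slide '[[0,0.2,-0.3],[3,0.2,-0.3],[6,0.2,-0.3],[9,0.2,-0.3],[11,0.2,-0.3],[11.9,0.2,-0.3],[11.9,0.2,-0.3],[11.9,0.2,-0.3],[11.9,0.2,-0.3],[11.9,0.2,-0.3],[11.9,0.2,-0.3],[11.9,0.2,-0.3],[11.9,0.2,-0.3]]' --turn '[[0,0,0],[0,0,0],[0,0,0],[0,0,0],[0,0,0],[0,0,0],[0,0,0],[0,0,0],[0,0,0],[0,0,0],[0,0,0],[0,0,0],[0,0,0]]' --grip '[143,143,143,143,143,143,143,255,255,255,255,255,255]' --newtons 25

```text
time_s: 16.78
ee_pos: [518.8, -53.5, 107.2]
ee_rot: [-49.2, 89.5, 134.9]
force: [-0.1, -0.4, -0.4]
gripper_width: 3.0
```

Run:
```python
from h import *
p=pose()[0]
# pull 130 along -x_d
plan([p+128*np.array([.0732,-.9973,0]),p+130*np.array([.0732,-.9973,0])])
```

```text
t 16.78 pos [518.8 -53.5 107.2] jaw -85.9 -> -85.9 q [ -7.  18. 103.   0.  59.  78.] F [-0.1 -0.4 -0.4] w 3.0
turn [0.0, 0.005, 0.006]
[ 528.15712607 -181.14640706  107.19794327] slide [-0.08, 12.8, -0.03] rows 3.1
[ 528.30352607 -183.14100706  107.19794327] slide [-0.08, 13.0, -0.03] rows 3.1
```

Run:
```python
from h import *
plan([])
for n in('scene',):
    im,d=grab(n)
    u,v=map(int,proj(n,(518,-53,116)));cv2.imwrite(f'pics/{n}6.png',cv2.resize(cv2.cvtColor(im,cv2.COLOR_RGB2BGR)[max(v-60,0):v+60,max(u-70,0):u+70],None,fx=5,fy=5))
```

```text
t 16.78 pos [518.8 -53.5 107.2] jaw -85.9 -> -85.9 q [ -7.  18. 103.   0.  59.  78.] F [-0.1 -0.4 -0.4] w 3.0
turn [0.0, 0.005, 0.006]
```

View pics/scene6.png

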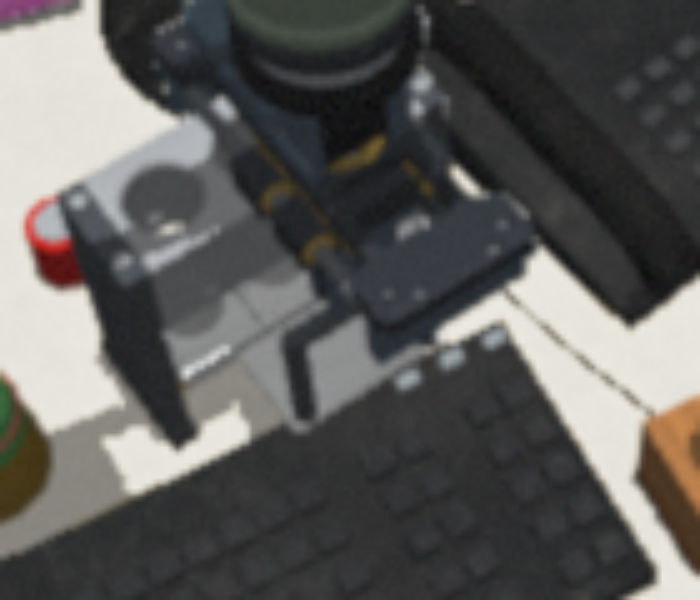

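arm_command --slide '[[0,0,0],[0,0,0],[0,0.5,0],[0,1,0],[0,1.5,0],[0,2,0],[0,2,0]]' --turn '[[0,0,0],[0,0,0],[0,0,0],[0,0,0],[0,0,0],[0,0,0],[0,0,0]]' --grip '[255,255,255,255,255,255,255]'

```text
time_s: 17.42
ee_pos: [520.0, -74.6, 106.4]
ee_rot: [-42.8, 89.5, 141.2]
force: [-0.2, 0.0, 0.8]
gripper_width: 0.9
```

Run:
```python
from h import *
plan([])
for n in('scene',):
    im,d=grab(n)
    u,v=map(int,proj(n,(518,-53,116)));cv2.imwrite(f'pics/{n}7.png',cv2.resize(cv2.cvtColor(im,cv2.COLOR_RGB2BGR)[max(v-60,0):v+60,max(u-70,0):u+70],None,fx=5,fy=5))
```

```text
t 17.42 pos [520.  -74.6 106.4] jaw -86.0 -> -86.0 q [-10.  18. 103.   0.  60.  76.] F [-0.2  0.   0.8] w 0.9
turn [0.0, 0.006, 0.006]
```

View pics/scene7.png

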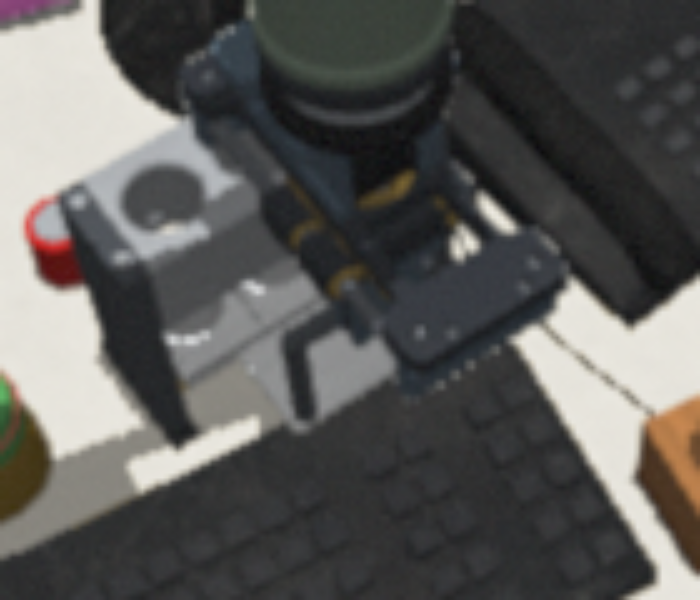

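Run:
```python
from h import *
plan([])
for n in('scene',):
    im,d=grab(n);im=cv2.cvtColor(im,cv2.COLOR_RGB2BGR)
    u,v=map(int,proj(n,(518,-53,116)));x0,y0=u-70,v-60
    c=cv2.resize(im[y0:v+60,x0:u+70],None,fx=5,fy=5)
    def mk(P,col):
        a,b=proj(n,P);cv2.circle(c,(int((a-x0)*5),int((b-y0)*5)),5,col,-1)
    p=pose()[0]
    mk(p,(0,0,255));mk(p+[0,0,-8],(0,0,180));mk(p+[0,0,11],(0,120,255))
    for t in(-36,0,36): mk((519+t*.997,-54+t*.073,116),(0,255,0))
    cv2.imwrite('pics/scene8.png',c)
    w=world(n,d);m=(d>0)&(abs(w[...,0]-518)<60)&(w[...,1]<-30)&(w[...,1]>-110)&(w[...,2]<180)&(w[...,2]>80)
    for z in range(80,180,8):
        q=w[m&(w[...,2]>=z)&(w[...,2]<z+8)]
        if len(q):print(z,len(q),q.min(0).round(),q.max(0).round())
```

```text
t 17.47 pos [519.9 -74.1 106.4] jaw -86.0 -> -86.0 q [-10.  18. 103.   0.  60.  76.] F [0.5 0.3 0.8] w 0.5
turn [0.0, 0.006, 0.006]
80 7 [478. -62.  81.] [488. -58.  87.]
88 9 [477. -62.  88.] [489. -57.  95.]
96 7 [478. -64.  96.] [486. -57. 104.]
104 15 [478. -64. 105.] [558. -56. 112.]
112 44 [478. -63. 112.] [559. -50. 120.]
120 24 [480. -63. 120.] [559. -52. 123.]
128 2 [502. -84. 134.] [503. -74. 135.]
136 11 [501. -87. 136.] [509. -70. 143.]
144 12 [501. -88. 144.] [509. -70. 152.]
152 12 [501. -89. 153.] [520. -75. 160.]
160 11 [503. -89. 160.] [537. -77. 167.]
168 8 [512. -90. 169.] [536. -86. 174.]
176 6 [510. -89. 176.] [536. -88. 179.]
```

View pics/scene8.png

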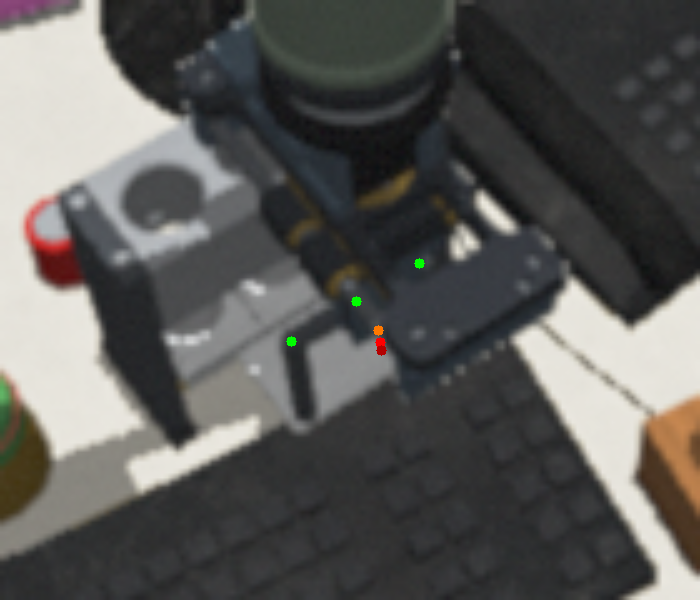

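arm_command --slide '[[-4,2,0],[-8,2,0],[-10,2,0],[-10,2,0],[-10,2,0]]' --turn '[[0,0,0],[0,0,0],[0,0,0],[0,0,0],[0,0,0]]' --grip '[255,255,255,255,255]'

```text
time_s: 17.93
ee_pos: [522.6, -94.0, 207.5]
ee_rot: [-57.6, 89.6, 126.4]
force: [0.1, 0.4, -0.1]
gripper_width: 0.5
```

Run:
```python
from h import *
plan([])
p=pose()[0]
for n in('scene','top'):
    im,d=grab(n)
    w=world(n,d);m=(d>0)&(abs(w[...,0]-p[0])<60)&(abs(w[...,1]-p[1])<60)&(w[...,2]<p[2]+100)&(w[...,2]>125)
    print(n,p)
    for z in range(150,300,8):
        q=w[m&(w[...,2]>=z)&(w[...,2]<z+8)]
        if len(q):print(z,len(q),q.min(0).round(),q.max(0).round())
    if n=='scene':
        u,v=map(int,proj(n,p));c=im[v-60:v+60,u-70:u+70][...,::-1];cv2.imwrite('pics/scene9.png',cv2.resize(c,None,fx=5,fy=5))
```

```text
t 17.93 pos [522.6 -94.  207.5] jaw -85.9 -> -85.9 q [-12.  14.  93.   0.  73.  74.] F [ 0.1  0.4 -0.1] w 0.5
turn [0.0, 0.004, 0.006]
scene [522.56165797 -93.98376772 207.53358769]
230 8 [ 504. -106.  232.] [511. -90. 238.]
238 19 [ 504. -107.  238.] [517. -91. 246.]
246 18 [ 503. -108.  247.] [514. -89. 254.]
254 17 [ 504. -109.  255.] [512. -89. 261.]
262 12 [ 504. -109.  262.] [509. -92. 269.]
270 15 [ 505. -109.  270.] [ 537. -101.  277.]
278 12 [ 512. -111.  278.] [ 538. -107.  285.]
286 2 [ 514. -111.  288.] [ 537. -109.  288.]
top [522.56165797 -93.98376772 207.53358769]
```

View pics/scene9.png

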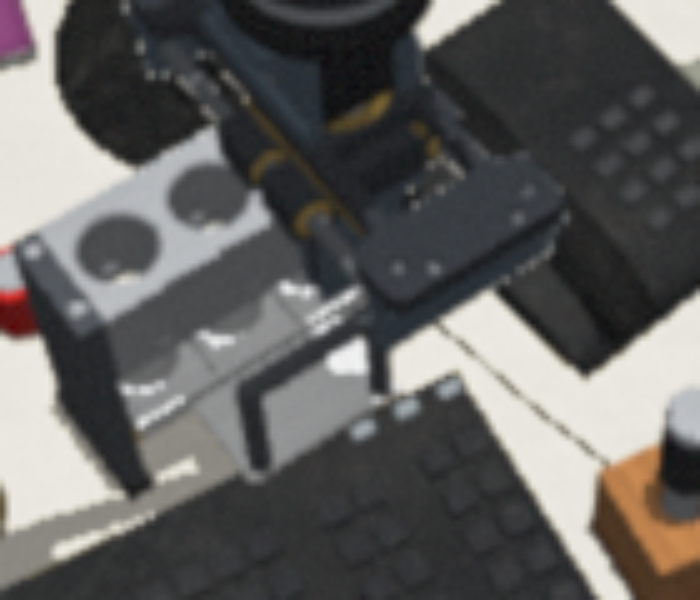

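arm_command --slide '[[0,0,0],[0,0,0],[0,0,0],[0,0,0],[0,0,0]]' --turn '[[0,0,0],[0,0,0],[0,0,0],[0,0,0],[0,0,0]]' --grip '[143,143,143,143,143]'

```text
time_s: 18.45
ee_pos: [521.9, -93.9, 205.9]
ee_rot: [-42.6, 89.4, 141.5]
force: [0.5, -0.3, 0.7]
gripper_width: 30.9
```

Run:
```python
from h import *
plan([])
p=pose()[0]
for n in('scene','top'):
    im,d=grab(n)
    w=world(n,d);m=(d>0)&(abs(w[...,0]-p[0])<60)&(abs(w[...,1]-p[1])<70)&(w[...,2]<p[2]+100)&(w[...,2]>125)
    for z in range(150,300,8):
        q=w[m&(w[...,2]>=z)&(w[...,2]<z+8)]
        if len(q):print(z,len(q),q.min(0).round(),q.max(0).round())
    if n=='scene':
        u,v=map(int,proj(n,p));c=im[v-60:v+60,u-70:u+70][...,::-1];c=cv2.resize(c,None,fx=5,fy=5)
        for dz in (-8,0,11):
            a,b=proj(n,p+[0,0,dz]);cv2.circle(c,(int((a-u+70)*5),int((b-v+60)*5)),4,(0,0,255),-1)
        cv2.imwrite('pics/scene10.png',c)
```

```text
t 18.45 pos [521.9 -93.9 205.9] jaw -85.9 -> -85.9 q [-12.  14.  93.   0.  73.  74.] F [ 0.5 -0.3  0.7] w 30.9
turn [0.0, 0.007, 0.007]
222 2 [504. -81. 228.] [504. -76. 230.]
230 11 [ 502. -121.  233.] [514. -76. 237.]
238 19 [ 502. -122.  238.] [514. -73. 246.]
246 15 [ 502. -124.  246.] [514. -75. 254.]
254 16 [ 502. -124.  255.] [512. -72. 262.]
262 13 [ 502. -124.  262.] [509. -73. 270.]
270 8 [ 503. -125.  270.] [507. -70. 275.]
278 8 [509. -82. 279.] [532. -79. 286.]
286 9 [507. -80. 286.] [512. -75. 293.]
294 5 [505. -78. 295.] [509. -77. 300.]
```

View pics/scene10.png

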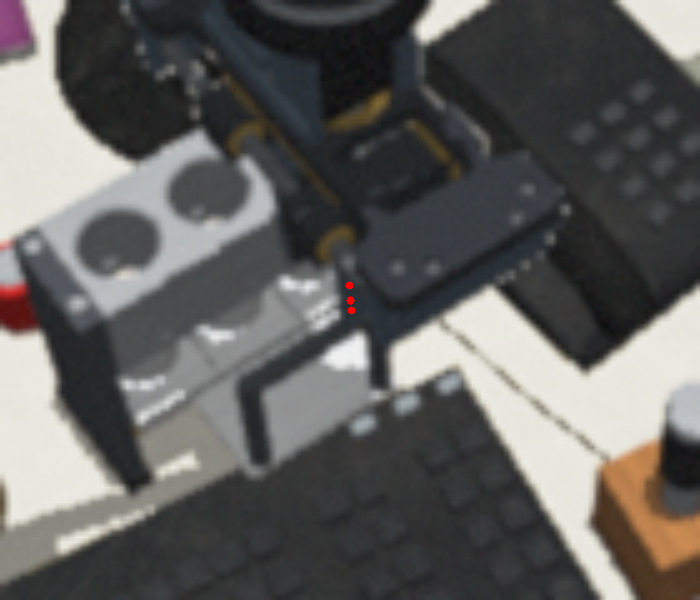

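Run:
```python
from h import *
plan([(519,-54,205),(519,-54,80)],94.2)
```

```text
t 18.55 pos [522.  -93.9 206.2] jaw -85.9 -> -85.8 q [-12.  14.  93.   0.  73.  74.] F [-0.1  0.3 -0.2] w 37.9
turn [-0.003, 0.007, 0.006]
(519, -54, 205) slide [0.14, -4.0, 0.01] rows 1.0
(519, -54, 80) slide [12.64, -3.92, -0.07] rows 3.2
```

arm_command --slide '[[0,-4,0],[0,-4,0],[0,-4,0],[2,-3.9,-0.1],[5,-3.9,-0.1],[8,-3.9,-0.1],[10,-3.9,-0.1],[11,-3.9,-0.1],[12,-3.9,-0.1],[12.6,-3.9,-0.1],[12.6,-3.9,-0.1],[12.6,-3.9,-0.1],[12.6,-3.9,-0.1],[12.6,-3.9,-0.1],[12.6,-3.9,-0.1],[12.6,-3.9,-0.1],[12.6,-3.9,-0.1]]' --turn '[[0,0.007,0.006],[0,0.007,0.006],[0,0.007,0.006],[0,0.007,0.006],[0,0.007,0.006],[0,0.007,0.006],[0,0.007,0.006],[0,0.007,0.006],[0,0.007,0.006],[0,0.007,0.006],[0,0.007,0.006],[0,0.007,0.006],[0,0.007,0.006],[0,0.007,0.006],[0,0.007,0.006],[0,0.007,0.006],[0,0.007,0.006]]' --grip '[143,143,143,143,143,143,143,143,143,143,143,255,255,255,255,255,255]'

```text
time_s: 19.97
ee_pos: [519.9, -54.0, 81.3]
ee_rot: [-167.9, 89.9, 16.2]
force: [-0.7, 1.5, 2.6]
gripper_width: 11.5
```

Run:
```python
from h import *
plan([])
n='scene';im,d=grab(n)
u,v=map(int,proj(n,(518,-53,116)));cv2.imwrite(f'pics/{n}11.png',cv2.resize(cv2.cvtColor(im,cv2.COLOR_RGB2BGR)[max(v-60,0):v+60,max(u-70,0):u+70],None,fx=5,fy=5))
```

```text
t 19.97 pos [519.9 -54.   81.3] jaw -85.9 -> -85.9 q [ -7.  19. 106.   0.  55.  79.] F [-0.7  1.5  2.6] w 11.5
turn [-0.0, -0.002, 0.0]
```

View pics/scene11.png

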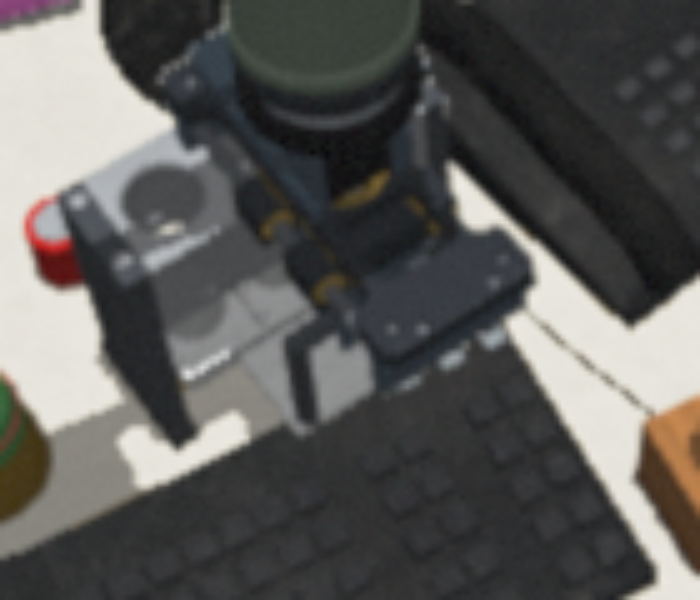

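arm_command --slide '[[0,0.4,0],[0,1,0],[0,1.8,0],[0,2.6,0],[0,3.4,0],[0,4.2,0],[0,5,0],[0,5.8,0],[0,6.6,0],[0,7.4,0],[0,8.2,0],[0,9,0],[0,9.8,0],[0,10.6,0],[0,11.3,0],[0,11.9,0],[0,12.4,0],[0,12.7,0],[0,12.7,0],[0,12.7,0]]' --turn '[[0,0,0],[0,0,0],[0,0,0],[0,0,0],[0,0,0],[0,0,0],[0,0,0],[0,0,0],[0,0,0],[0,0,0],[0,0,0],[0,0,0],[0,0,0],[0,0,0],[0,0,0],[0,0,0],[0,0,0],[0,0,0],[0,0,0],[0,0,0]]' --grip '[255,255,255,255,255,255,255,255,255,255,255,255,255,255,255,255,255,255,255,255]'

```text
time_s: 21.68
ee_pos: [529.2, -178.9, 81.2]
ee_rot: [-121.8, 89.7, 62.2]
force: [2.3, 9.4, 7.1]
gripper_width: 11.3
```

Run:
```python
from h import *
plan([])
n='scene';im,d=grab(n)
u,v=map(int,proj(n,(518,-103,80)));cv2.imwrite(f'pics/{n}12.png',cv2.resize(cv2.cvtColor(im,cv2.COLOR_RGB2BGR)[max(v-60,0):v+60,max(u-70,0):u+70],None,fx=5,fy=5))
```

```text
t 21.68 pos [ 529.2 -178.9   81.2] jaw -86.0 -> -86.0 q [-20.  22. 101.   0.  57.  66.] F [2.3 9.4 7.1] w 11.3
turn [-0.0, -0.003, 0.005]
```

View pics/scene12.png

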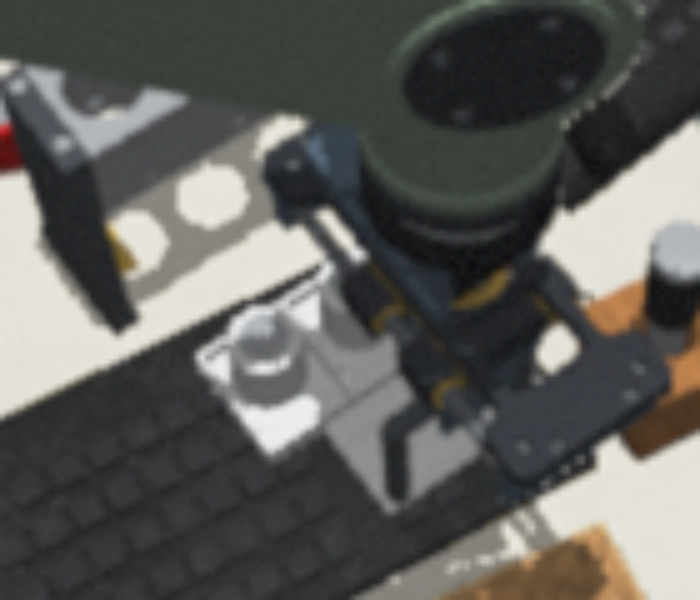

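arm_command --slide '[[0,0,0],[0,0,0],[0,0,0],[0,0,0],[0,0,0],[-4,0,0],[-8,0,0],[-12,0,0],[-15,5,0],[-15,9,0],[-15,13,0],[-15,15,0],[-15,15,0],[-15,15,0]]' --turn '[[0,0,0],[0,0,0],[0,0,0],[0,0,0],[0,0,0],[0,0,0],[0,0,0],[0,0,0],[0,0,0],[0,0,0],[0,0,0],[0,0,0],[0,0,0],[0,0,0]]' --grip '[140,140,140,140,140,140,140,140,0,0,0,0,0,0]'

```text
time_s: 22.9
ee_pos: [538.3, -332.1, 229.5]
ee_rot: [-66.7, 89.9, 117.2]
force: [0.1, 0.6, -0.9]
gripper_width: 78.4
```

Run:
```python
from h import *
plan([])
xd=np.array([-.0732,.9973]);yd=np.array([-.9973,-.0732]);c=np.array([513.2,28.3])
for n in('scene','top'):
    im,d=grab(n,n+'13.png');w=world(n,d)
    m=(d>0)&(w[...,2]>80)&(w[...,2]<94)&(abs(w[...,0]-520)<100)&(w[...,1]<-60)&(w[...,1]>-150)
    num,lab,st,ce=cv2.connectedComponentsWithStats(m.astype(np.uint8))
    for i in range(1,num):
        p=w[lab==i]
        if len(p)<15:continue
        (x,y),r=cv2.minEnclosingCircle(p[:,:2].astype(np.float32))
        q=np.array([x,y])-c;print(n,'can',len(p),round(x,1),round(y,1),'r',round(r,1),'z',np.median(p[:,2]).round(1),'die',round(q@xd,1),round(q@yd,1))
    m=(d>0)&(w[...,2]>108)&(w[...,2]<128)&(abs(w[...,0]-530)<60)&(w[...,1]<-150)&(w[...,1]>-220)&(w[...,0]<590);p=w[m];print('handle',cv2.minAreaRect(p[:,:2].astype(np.float32)) if len(p) else 0)
    m=(d>0)&(w[...,2]>6)&(w[...,2]<14)&(abs(w[...,0]-497)<130)&(w[...,1]<-200)&(w[...,1]>-340)&(im[...,0].astype(int)-im[...,2]>40);p=w[m];print('board',len(p),cv2.minAreaRect(p[:,:2].astype(np.float32)) if len(p) else 0)
    print('net',[(np.round(r['point']).tolist(),round(r['p'],2)) for r in env.search_frame(n,'can_1')])
```

```text
t 22.9 pos [ 538.3 -332.1  229.5] jaw -86.1 -> -86.1 q [-33.  22.  77.   0.  80.  53.] F [ 0.1  0.6 -0.9] w 78.4
turn [0.0, 0.001, 0.001]
scene can 153 571.6 -94.5 r 18.3 z 86.5 die -126.8 -49.3
scene can 177 523.6 -97.1 r 18.5 z 86.8 die -125.8 -1.2
scene can 178 472.2 -101.3 r 18.1 z 87.2 die -126.3 50.4
handle ((526.716796875, -181.57022094726562), (79.80268096923828, 13.266745567321777), 4.957690238952637)
board 2264 ((497.1816101074219, -268.7672424316406), (88.42137908935547, 149.2121124267578), 83.351806640625)
net [([469.0, -106.0, 88.0], 0.83), ([569.0, -100.0, 85.0], 0.79), ([518.0, -102.0, 89.0], 0.59), ([424.0, 112.0, 36.0], 0.48)]
top can 209 572.0 -93.8 r 17.8 z 87.8 die -126.1 -49.7
top can 210 523.2 -97.2 r 17.8 z 87.9 die -125.9 -0.8
top can 219 472.4 -100.9 r 17.7 z 87.9 die -125.9 50.2
handle ((528.1708374023438, -180.82200622558594), (81.78121185302734, 12.165382385253906), 3.8098020553588867)
board 2300 ((497.3208312988281, -268.1532287597656), (89.3626708984375, 147.8435821533203), 83.70692443847656)
net [([575.0, -93.0, 89.0], 0.82), ([475.0, -98.0, 87.0], 0.69), ([428.0, 113.0, 41.0], 0.67), ([526.0, -130.0, 48.0], 0.57), ([522.0, -96.0, 89.0], 0.47), ([521.0, -6.0, 118.0], 0.41)]
```

View pics/top13.png

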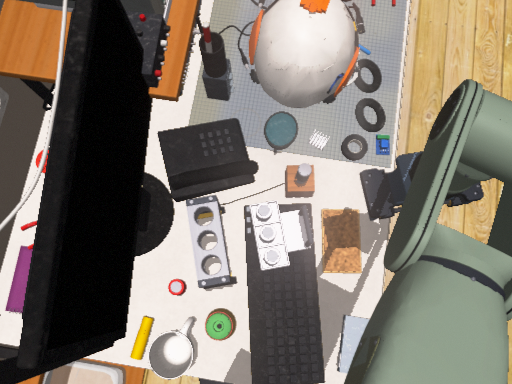

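View pics/scene13.png

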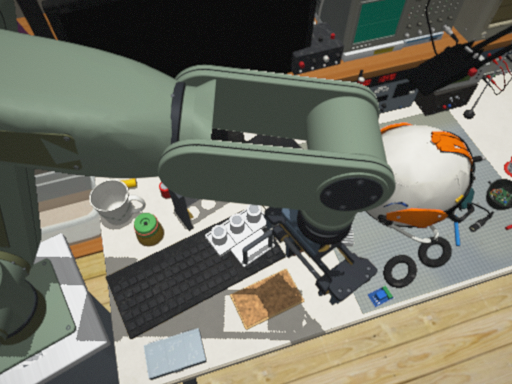

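Run:
```python
from h import *
plan([(571.9,-94.2,135)],94.2)
```

```text
t 23.1 pos [ 538.8 -329.3  230.5] jaw -85.9 -> -85.8 q [-33.  22.  78.   0.  80.  53.] F [-0.2  0.8  0.6] w 90.6
turn [-0.001, -0.0, 0.001]
(571.9, -94.2, 135) slide [9.57, -23.2, -5.0] rows 6.1
```

arm_command --slide '[[3,-23.2,-5],[3,-23.2,-5],[3,-23.2,-5],[3,-23.2,-5],[3,-23.2,-5],[3,-23.2,-5],[6,-23.2,-5],[9.5,-23.2,-5],[9.5,-23.2,-5],[9.5,-23.2,-5],[9.5,-23.2,-5],[9.5,-23.2,-5],[9.5,-23.2,-5]]' --turn '[[0,0,0],[0,0,0],[0,0,0],[0,0,0],[0,0,0],[0,0,0],[0,0,0],[0,0,0],[0,0,0],[0,0,0],[0,0,0],[0,0,0],[0,0,0]]' --grip '[60,60,60,60,60,60,60,60,60,60,60,60,60]'

```text
time_s: 24.18
ee_pos: [573.6, -96.1, 137.8]
ee_rot: [171.2, 89.7, -4.8]
force: [-0.3, -0.6, 0.0]
gripper_width: 69.9
```

Run:
```python
from h import *
plan([(571.9,-94.2,47)],94.2)
n='scene';im,d=grab(n);p=pose()[0];w=world(n,d)
m=(d>0)&(abs(w[...,0]-p[0])<30)&(abs(w[...,1]-p[1])<60)&(w[...,2]>125)&(w[...,2]<210)
for z in range(125,210,5):
        q=w[m&(w[...,2]>=z)&(w[...,2]<z+5)]
        if len(q):print(z,len(q),q.min(0).round(),q.max(0).round())
cv2.imwrite(f'pics/{n}14.png',cv2.resize(cv2.cvtColor(im,cv2.COLOR_RGB2BGR),(800,600)))
```

```text
t 24.18 pos [573.6 -96.1 137.8] jaw -86.0 -> -85.8 q [-11.  21.  94.   0.  65.  75.] F [-0.3 -0.6  0. ] w 69.9
turn [-0.003, -0.004, -0.001]
(571.9, -94.2, 47) slide [9.08, -0.21, 0.2] rows 2.2
160 11 [ 553. -141.  162.] [584. -59. 165.]
165 14 [ 552. -142.  165.] [587. -56. 170.]
170 16 [ 553. -143.  170.] [583. -56. 175.]
175 16 [ 552. -142.  175.] [583. -57. 180.]
180 15 [ 551. -144.  180.] [578. -59. 184.]
185 17 [ 552. -145.  185.] [575. -58. 190.]
190 13 [ 552. -144.  190.] [573. -54. 195.]
195 13 [ 552. -145.  195.] [572. -54. 200.]
200 12 [ 552. -145.  200.] [570. -54. 205.]
205 7 [ 552. -144.  205.] [567. -60. 209.]
```

View pics/scene14.png

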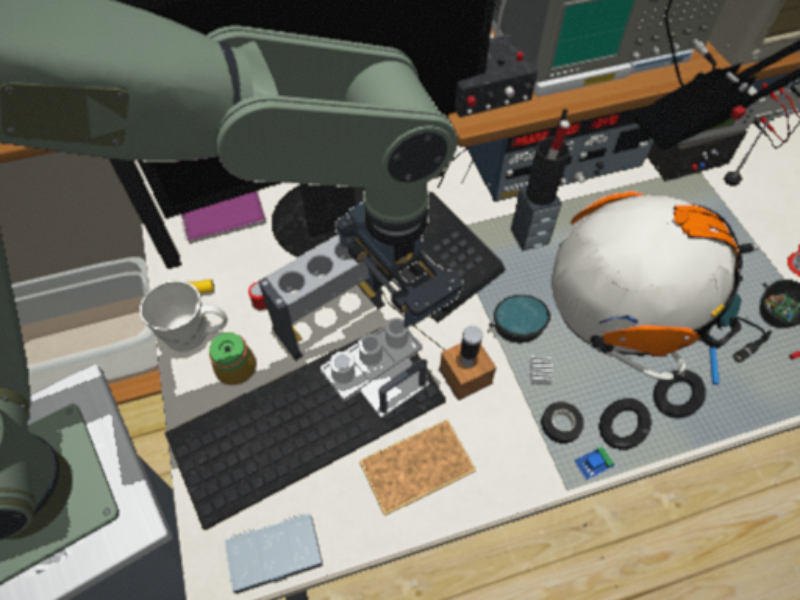

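arm_command --slide '[[3,-0.1,0.1],[6,-0.1,0.1],[7.5,-0.1,0.1],[8.5,-0.1,0.1],[9.1,-0.1,0.1],[9.1,-0.1,0.1],[9.1,-0.1,0.1],[9.1,-0.1,0.1],[9.1,-0.1,0.1],[9.1,-0.1,0.1],[9.1,-0.1,0.1],[9.1,-0.1,0.1]]' --turn '[[0,0,0],[0,0,0],[0,0,0],[0,0,0],[0,0,0],[0,0,0],[0,0,0],[0,0,0],[0,0,0],[0,0,0],[0,0,0],[0,0,0]]' --grip '[60,60,60,60,60,60,255,255,255,255,255,255]' --newtons 15

```text
time_s: 25.23
ee_pos: [571.7, -94.7, 45.1]
ee_rot: [-176.6, 89.9, 7.4]
force: [0.3, 0.3, 2.0]
gripper_width: 35.4
```

Run:
```python
from h import *
plan([(571.9,-94.2,155)],94.2)
```

```text
t 25.23 pos [571.7 -94.7  45.1] jaw -85.9 -> -85.8 q [-11.  26. 100.   0.  54.  75.] F [0.3 0.3 2. ] w 35.4
turn [-0.002, -0.002, 0.0]
(571.9, -94.2, 155) slide [-10.99, -0.04, -0.04] rows 2.6
```

arm_command --slide '[[-3,0,0],[-6,0,0],[-9,0,0],[-11,0,0],[-11,0,0],[-11,4,1],[-11,8,2],[-11,12,3],[-11,16,4],[-11,19.3,4.5],[-11,19.3,4.5],[-11,19.3,4.5],[-11,19.3,4.5],[-11,19.3,4.5]]' --turn '[[0,0,0],[0,0,0],[0,0,0],[0,0,0],[0,0,0],[0,0,0],[0,0,0],[0,0,0],[0,0,0],[0,0,0],[0,0,0],[0,0,0],[0,0,0],[0,0,0]]' --grip '[255,255,255,255,255,255,255,255,255,255,255,255,255,255]'

```text
time_s: 26.4
ee_pos: [539.9, -289.0, 153.8]
ee_rot: [-72.5, 89.9, 111.6]
force: [-0.3, 0.1, -1.0]
gripper_width: 35.4
```

```bash
cat >> h.py <<'E'
def board():
    for n in('scene','top'):
        im,d=grab(n);w=world(n,d)
        m=(d>0)&(w[...,2]>5)&(w[...,2]<15)&(abs(w[...,0]-497)<150)&(w[...,1]<-200)&(w[...,1]>-380)&(im[...,0].astype(int)-im[...,2]>40);p=w[m];print(n,'board',len(p),cv2.minAreaRect(p[:,:2].astype(np.float32)) if len(p) else 0)
    return im,d
E
python3 - <<'E'
from h import *
plan([(541.1,-290.3,8)],94.2)
board()
im,d=grab('scene','scene15.png')
E
```

```text
t 26.4 pos [ 539.9 -289.   153.8] jaw -85.9 -> -85.8 q [-29.  23.  88.   0.  69.  57.] F [-0.3  0.1 -1. ] w 35.4
turn [-0.001, 0.0, 0.001]
(541.1, -290.3, 8) slide [14.58, 0.16, -0.12] rows 3.5
scene board 2322 ((497.2218017578125, -268.2356262207031), (88.25926971435547, 149.3038787841797), 83.83477020263672)
top board 1369 ((497.4280090332031, -262.9070129394531), (78.84716796875, 147.50808715820312), 83.38116455078125)
```

View pics/scene15.png

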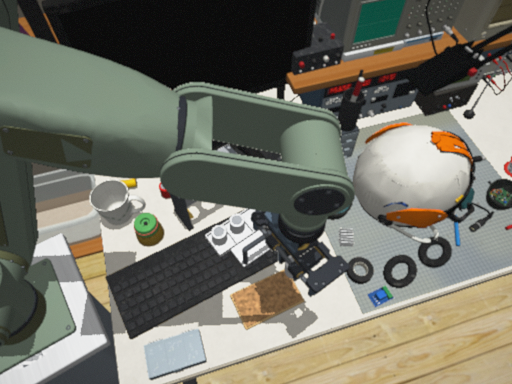

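arm_command --slide '[[4,0.1,-0.1],[8,0.1,-0.1],[11,0.1,-0.1],[13,0.1,-0.1],[13.6,0.1,-0.1],[14.1,0.1,-0.1],[14.5,0.1,-0.1],[14.5,0.1,-0.1],[14.5,0.1,-0.1]]' --turn '[[0,0,0],[0,0,0],[0,0,0],[0,0,0],[0,0,0],[0,0,0],[0,0,0],[0,0,0],[0,0,0]]' --grip '[255,255,255,255,255,255,255,255,255]'

```text
time_s: 27.3
ee_pos: [542.2, -291.6, 10.9]
ee_rot: [157.6, 89.8, -18.3]
force: [0.3, -0.3, 0.1]
gripper_width: 35.2
```

arm_command --slide '[[0.2,0,0],[0.3,0,0],[0.3,0,0],[0.3,0,0]]' --turn '[[0,0,0],[0,0,0],[0,0,0],[0,0,0]]' --grip '[255,255,255,255]'

```text
time_s: 27.63
ee_pos: [541.7, -291.5, 7.1]
ee_rot: [166.9, 89.9, -9.1]
force: [-0.6, -0.2, 1.5]
gripper_width: 35.2
```

arm_command --slide '[[0,0,0],[0,0,0],[0,0,0],[0,0,0],[0,0,0],[-2,0,0],[-5,0,0],[-9,0,0],[-13,0,0],[-15,0,0],[-15,0,0]]' --turn '[[0,0,0],[0,0,0],[0,0,0],[0,0,0],[0,0,0],[0,0,0],[0,0,0],[0,0,0],[0,0,0],[0,0,0],[0,0,0]]' --grip '[60,60,60,60,60,60,60,60,60,60,60]'

```text
time_s: 28.55
ee_pos: [544.2, -292.9, 162.8]
ee_rot: [149.6, 89.3, -26.4]
force: [0.8, -0.9, 0.0]
gripper_width: 69.6
```

```bash
cat >> h.py <<'E'
def cans(f=None):
    for n in('scene','top'):
        im,d=grab(n,n+f if f else None);w=world(n,d)
        for lo,hi,ya,yb,t in((80,94,-150,-60,'tray'),(42,58,-400,-225,'board')):
            m=(d>0)&(w[...,2]>lo)&(w[...,2]<hi)&(abs(w[...,0]-510)<120)&(w[...,1]<yb)&(w[...,1]>ya)
            num,lab,st,ce=cv2.connectedComponentsWithStats(m.astype(np.uint8))
            for i in range(1,num):
                p=w[lab==i]
                if len(p)<30:continue
                (x,y),r=cv2.minEnclosingCircle(p[:,:2].astype(np.float32))
                print(n,t,len(p),round(x,1),round(y,1),'r',round(r,1),'z',np.median(p[:,2]).round(1))
E
python3 - <<'E'
from h import *
plan([(523.4,-97.2,160),(523.4,-97.2,135),(523.4,-97.2,46)],94.2)
cans();board()
E
```

```text
t 28.55 pos [ 544.2 -292.9  162.8] jaw -85.9 -> -85.8 q [-29.  23.  87.   0.  70.  57.] F [ 0.8 -0.9  0. ] w 69.6
turn [-0.002, -0.01, -0.006]
(523.4, -97.2, 160) slide [0.15, -19.67, 0.69] rows 4.7
(523.4, -97.2, 135) slide [2.65, -19.69, 0.71] rows 4.8
(523.4, -97.2, 46) slide [11.55, -19.74, 0.81] rows 5.5
scene tray 171 523.2 -97.4 r 18.5 z 87.2
scene tray 178 471.7 -101.8 r 18.5 z 87.4
scene board 207 542.3 -293.6 r 18.0 z 49.1
top tray 212 523.2 -97.5 r 18.0 z 88.0
top tray 218 472.4 -100.9 r 17.7 z 87.9
scene board 2054 ((497.15478515625, -268.1889343261719), (88.80479431152344, 148.8775634765625), 83.9740982055664)
top board 1436 ((496.9459228515625, -263.44842529296875), (79.80177307128906, 147.99990844726562), 82.1684799194336)
```

arm_command --slide '[[0,-4,0.2],[0,-8,0.4],[0,-12,0.6],[0,-16,0.7],[0,-19.7,0.7],[0,-19.7,0.7],[0,-19.7,0.7],[2.5,-19.7,0.7],[5,-19.7,0.7],[7.5,-19.7,0.8],[9.5,-19.7,0.8],[10.6,-19.7,0.8],[11.5,-19.7,0.8],[11.5,-19.7,0.8],[11.5,-19.7,0.8]]' --turn '[[0,0,0],[0,0,0],[0,0,0],[0,0,0],[0,0,0],[0,0,0],[0,0,0],[0,0,0],[0,0,0],[0,0,0],[0,0,0],[0,0,0],[0,0,0],[0,0,0],[0,0,0]]' --grip '[60,60,60,60,60,60,60,60,60,60,60,60,60,60,60]'

```text
time_s: 30.0
ee_pos: [519.2, -96.2, 41.1]
ee_rot: [-42.5, 90.0, 141.5]
force: [-1.1, 0.3, 0.4]
gripper_width: 70.0
```

Run:
```python
from h import *
plan([(523.4,-97.2,46)],94.2)
```

```text
t 30.0 pos [519.2 -96.2  41.1] jaw -86.0 -> -85.8 q [-12.  22. 108.   0.  50.  74.] F [-1.1  0.3  0.4] w 70.0
turn [-0.004, 0.0, 0.0]
(523.4, -97.2, 46) slide [-0.49, 0.13, -0.41] rows 0.2
```

arm_command --slide '[[-0.4,0.1,-0.4],[-0.4,0.1,-0.4],[-0.4,0.1,-0.4],[-0.4,0.1,-0.4],[-0.4,0.1,-0.4],[-0.4,0.1,-0.4],[-0.4,0.1,-0.4],[-0.4,0.1,-0.4]]' --turn '[[0,0,0],[0,0,0],[0,0,0],[0,0,0],[0,0,0],[0,0,0],[0,0,0],[0,0,0]]' --grip '[60,60,255,255,255,255,255,255]'

```text
time_s: 30.67
ee_pos: [523.3, -96.0, 45.7]
ee_rot: [-154.8, 90.0, 29.3]
force: [-0.3, -0.1, 0.7]
gripper_width: 35.5
```

Run:
```python
from h import *
plan([(495.4,-285.2,155)],94.2)
```

```text
t 30.67 pos [523.3 -96.   45.7] jaw -85.9 -> -85.8 q [-12.  22. 107.   0.  51.  74.] F [-0.3 -0.1  0.7] w 35.5
turn [-0.002, -0.001, 0.0]
(495.4, -285.2, 155) slide [-10.94, 18.68, 4.11] rows 5.3
```

arm_command --slide '[[-3,0,0],[-6,0,0],[-9,0,0],[-11,0,0],[-11,0,0],[-11,4,1],[-11,8,2],[-11,12,3],[-11,16,4],[-11,18.7,4.1],[-11,18.7,4.1],[-11,18.7,4.1],[-11,18.7,4.1],[-11,18.7,4.1]]' --turn '[[0,0,0],[0,0,0],[0,0,0],[0,0,0],[0,0,0],[0,0,0],[0,0,0],[0,0,0],[0,0,0],[0,0,0],[0,0,0],[0,0,0],[0,0,0],[0,0,0]]' --grip '[255,255,255,255,255,255,255,255,255,255,255,255,255,255]'

```text
time_s: 31.83
ee_pos: [495.4, -284.1, 154.9]
ee_rot: [-72.5, 89.9, 111.6]
force: [-0.2, -0.3, -0.7]
gripper_width: 35.4
```

Run:
```python
from h import *
board();cans()
plan([(495.4,-286.5,8)],94.2)
```

```text
scene board 1595 ((532.7766723632812, -268.0381774902344), (225.3082733154297, 103.72632598876953), 0.07801681756973267)
top board 1046 ((497.38067626953125, -265.5601806640625), (84.07323455810547, 147.4821319580078), 83.57060241699219)
scene tray 179 472.2 -100.9 r 18.5 z 86.8
top tray 219 472.5 -100.9 r 17.7 z 88.0
t 32.03 pos [ 495.8 -284.5  155.6] jaw -85.9 -> -85.8 q [-31.  19.  93.   0.  68.  55.] F [0.1 0.3 0.1] w 35.6
turn [-0.001, -0.001, 0.0]
(495.4, -286.5, 8) slide [14.76, 0.2, 0.07] rows 3.5
```

Run:
```python
from h import *
for n in('scene','top'):
    im,d=grab(n);cv2.imwrite(f'pics/{n}16.png',cv2.resize(im[...,::-1][180:340,190:350] if n=='scene' else im[...,::-1][180:320,290:450],None,fx=3.7,fy=3.7))
```

```text
(no output)
```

View pics/scene16.png

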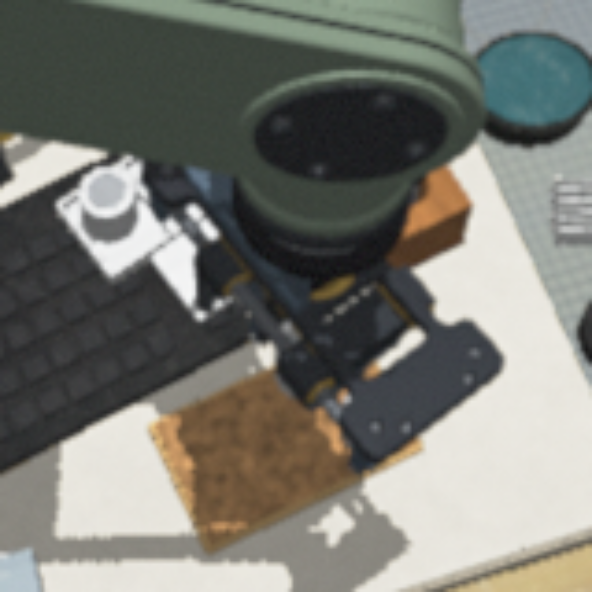

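View pics/top16.png

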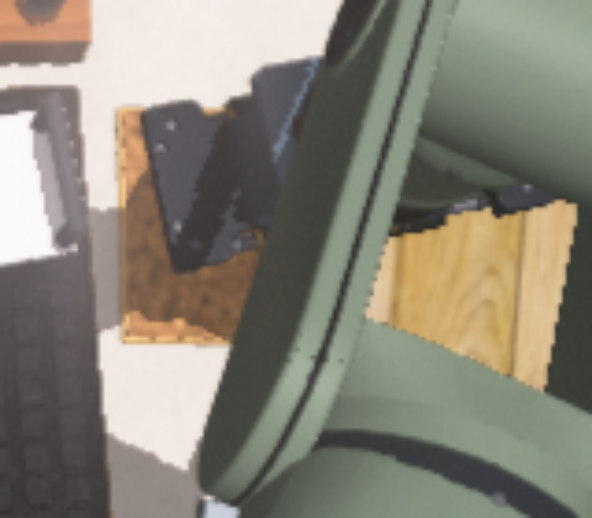

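arm_command --slide '[[4,0.2,0.1],[8,0.2,0.1],[11,0.2,0.1],[13,0.2,0.1],[13.8,0.2,0.1],[14.3,0.2,0.1],[14.6,0.2,0.1],[14.8,0.2,0.1],[14.8,0.2,0.1],[14.8,0.2,0.1],[14.8,0.2,0.1]]' --turn '[[0,0,0],[0,0,0],[0,0,0],[0,0,0],[0,0,0],[0,0,0],[0,0,0],[0,0,0],[0,0,0],[0,0,0],[0,0,0]]' --grip '[255,255,255,255,255,255,255,255,255,255,255]'

```text
time_s: 33.05
ee_pos: [495.5, -287.9, 8.5]
ee_rot: [159.1, 89.9, -16.8]
force: [0.3, -0.1, 0.0]
gripper_width: 35.1
```

arm_command --slide '[[0.1,0,0],[0.1,0,0],[0.1,0,0],[0.1,0,0],[0.1,0,0],[0.1,0,0],[0.1,0,0],[-2,0,0],[-5,0,0],[-9,0,0],[-13,0,0],[-15,0,0],[-15,0,0]]' --turn '[[0,0,0],[0,0,0],[0,0,0],[0,0,0],[0,0,0],[0,0,0],[0,0,0],[0,0,0],[0,0,0],[0,0,0],[0,0,0],[0,0,0],[0,0,0]]' --grip '[255,255,60,60,60,60,60,60,60,60,60,60,60]'

```text
time_s: 34.13
ee_pos: [497.7, -289.4, 163.2]
ee_rot: [147.8, 89.3, -28.1]
force: [-0.2, -0.7, 0.3]
gripper_width: 70.1
```

Run:
```python
from h import *
cans();board()
plan([(472.3,-101,160),(472.3,-101,46)],94.2)
```

```text
scene tray 177 471.9 -101.3 r 17.9 z 87.0
scene board 211 495.1 -289.8 r 18.1 z 49.2
top tray 218 472.6 -100.7 r 17.7 z 87.7
scene board 1369 ((532.730712890625, -268.150390625), (226.41697692871094, 104.54548645019531), 0.6844936013221741)
top board 1143 ((497.42706298828125, -267.63372802734375), (88.05305480957031, 147.633544921875), 84.09326171875)
t 34.33 pos [ 493.7 -286.9  155.7] jaw -85.9 -> -85.8 q [-31.  19.  93.   0.  68.  55.] F [ 0.   1.6 -0.3] w 69.8
turn [-0.003, 0.002, 0.002]
(472.3, -101, 160) slide [-0.38, -18.7, 0.82] rows 4.5
(472.3, -101, 46) slide [11.02, -18.67, 0.79] rows 5.2
```

arm_command --slide '[[0,-4,0.2],[0,-8,0.4],[0,-12,0.6],[0,-16,0.7],[0,-18.7,0.8],[0,-18.7,0.8],[0,-18.7,0.8],[2.5,-18.7,0.8],[5,-18.7,0.8],[7.5,-18.7,0.8],[9.5,-18.7,0.8],[10.4,-18.7,0.8],[10.9,-18.7,0.8],[10.9,-18.7,0.8],[10.9,-18.7,0.8]]' --turn '[[0,0,0],[0,0,0],[0,0,0],[0,0,0],[0,0,0],[0,0,0],[0,0,0],[0,0,0],[0,0,0],[0,0,0],[0,0,0],[0,0,0],[0,0,0],[0,0,0],[0,0,0]]' --grip '[60,60,60,60,60,60,60,60,60,60,60,60,60,60,60]'

```text
time_s: 35.58
ee_pos: [474.3, -102.2, 49.0]
ee_rot: [175.1, 89.9, -0.9]
force: [1.2, -0.6, 0.6]
gripper_width: 69.6
```

Run:
```python
from h import *
plan([(472.3,-101,46)],94.2)
```

```text
t 35.58 pos [ 474.3 -102.2   49. ] jaw -86.0 -> -85.8 q [-14.  18. 113.   0.  49.  72.] F [ 1.2 -0.6  0.6] w 69.6
turn [-0.003, -0.002, -0.0]
(472.3, -101, 46) slide [0.3, -0.14, 0.19] rows 0.1
```

arm_command --slide '[[0.3,-0.1,0.2],[0.3,-0.1,0.2],[0.3,-0.1,0.2],[0.3,-0.1,0.2],[0.3,-0.1,0.2],[0.3,-0.1,0.2],[0.3,-0.1,0.2],[0.3,-0.1,0.2]]' --turn '[[0,0,0],[0,0,0],[0,0,0],[0,0,0],[0,0,0],[0,0,0],[0,0,0],[0,0,0]]' --grip '[60,60,255,255,255,255,255,255]'

```text
time_s: 36.25
ee_pos: [471.7, -100.7, 45.7]
ee_rot: [-164.3, 89.9, 19.7]
force: [-0.5, -0.2, 1.2]
gripper_width: 35.5
```

Run:
```python
from h import *
plan([(449.7,-281.5,155)],94.2)
```

```text
t 36.25 pos [ 471.7 -100.7   45.7] jaw -85.9 -> -85.8 q [-13.  18. 113.   0.  48.  72.] F [-0.5 -0.2  1.2] w 35.5
turn [-0.002, -0.001, 0.0]
(449.7, -281.5, 155) slide [-10.94, 17.88, 3.46] rows 5.1
```

arm_command --slide '[[-3,0,0],[-6,0,0],[-9,0,0],[-11,0,0],[-11,0,0],[-11,4,1],[-11,8,2],[-11,12,3],[-11,16,3.5],[-11,17.9,3.5],[-11,17.9,3.5],[-11,17.9,3.5],[-11,17.9,3.5],[-11,17.9,3.5]]' --turn '[[0,0,0],[0,0,0],[0,0,0],[0,0,0],[0,0,0],[0,0,0],[0,0,0],[0,0,0],[0,0,0],[0,0,0],[0,0,0],[0,0,0],[0,0,0],[0,0,0]]' --grip '[255,255,255,255,255,255,255,255,255,255,255,255,255,255]'

```text
time_s: 37.42
ee_pos: [448.9, -280.3, 155.0]
ee_rot: [-76.3, 89.9, 107.8]
force: [-0.8, 0.8, -0.1]
gripper_width: 35.4
```

Run:
```python
from h import *
board();cans()
plan([(449.7,-282,8)],94.2)
for n in('scene',):
    im,d=grab(n);cv2.imwrite(f'pics/{n}17.png',cv2.resize(im[...,::-1][180:340,190:350],None,fx=3.7,fy=3.7))
```

```text
scene board 773 ((533.4632568359375, -266.7215270996094), (230.02139282226562, 105.72040557861328), 1.7483830451965332)
top board 1006 ((497.5408935546875, -267.61614990234375), (87.69942474365234, 150.06312561035156), 82.25177001953125)
top board 199 542.4 -293.3 r 17.9 z 49.8
top board 36 505.3 -286.6 r 12.7 z 50.1
t 37.62 pos [ 449.4 -280.8  155.6] jaw -85.9 -> -85.8 q [-33.  16.  99.   0.  66.  53.] F [ 0.5  0.2 -0.6] w 35.4
turn [-0.001, -0.001, 0.0]
(449.7, -282, 8) slide [14.76, 0.13, -0.01] rows 3.5
```

View pics/scene17.png

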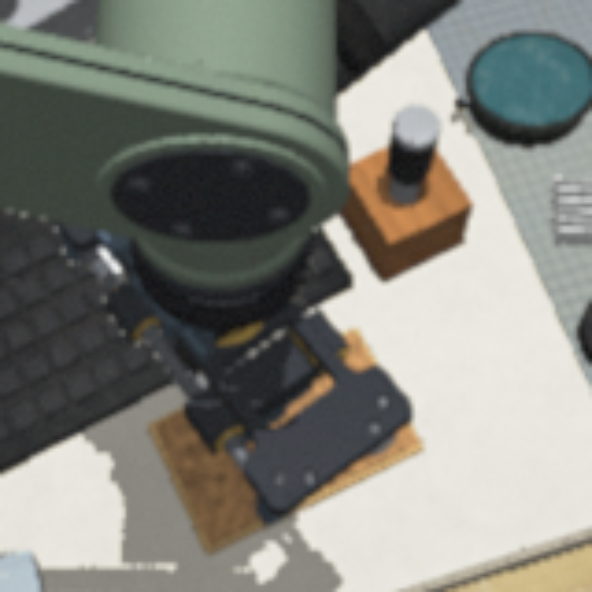

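arm_command --slide '[[4,0.1,0],[8,0.1,0],[11,0.1,0],[13,0.1,0],[13.8,0.1,0],[14.3,0.1,0],[14.6,0.1,0],[14.8,0.1,0],[14.9,0.1,0],[14.9,0.1,0],[14.9,0.1,0]]' --turn '[[0,0,0],[0,0,0],[0,0,0],[0,0,0],[0,0,0],[0,0,0],[0,0,0],[0,0,0],[0,0,0],[0,0,0],[0,0,0]]' --grip '[255,255,255,255,255,255,255,255,255,255,255]'

```text
time_s: 38.58
ee_pos: [450.4, -283.3, 7.7]
ee_rot: [155.5, 89.8, -20.5]
force: [0.6, 0.3, 2.5]
gripper_width: 35.3
```

arm_command --slide '[[0,0,0],[0,0,0],[0,0,0],[0,0,0],[0,0,0],[0,0,0],[0,0,0],[-2,0,0],[-5,0,0],[-9,0,0],[-13,0,0],[-17,0,0],[-17,0,0],[-17,0,0]]' --turn '[[0,0,0],[0,0,0],[0,0,0],[0,0,0],[0,0,0],[0,0,0],[0,0,0],[0,0,0],[0,0,0],[0,0,0],[0,0,0],[0,0,0],[0,0,0],[0,0,0]]' --grip '[255,255,60,60,60,60,60,60,60,60,60,60,60,60]'

```text
time_s: 39.75
ee_pos: [450.5, -283.6, 178.9]
ee_rot: [147.8, 89.7, -28.2]
force: [-0.4, 0.3, -0.4]
gripper_width: 69.9
```

Run:
```python
from h import *
cans()
plan([(528.5,-180,180),(528.5,-180,80)],94.2)
```

```text
scene board 159 450.1 -285.9 r 17.3 z 49.0
top board 199 542.1 -293.7 r 18.2 z 50.3
t 39.85 pos [ 448.5 -282.3  175.4] jaw -85.9 -> -85.8 q [-33.  15.  97.   0.  69.  52.] F [ 0.9 -0.2  0.2] w 70.1
turn [-0.003, 0.001, 0.002]
(528.5, -180, 180) slide [-0.45, -9.64, -8.7] rows 3.1
(528.5, -180, 80) slide [9.55, -9.62, -8.71] rows 3.9
```

arm_command --slide '[[0,-9.6,-8.7],[0,-9.6,-8.7],[0,-9.6,-8.7],[0,-9.6,-8.7],[0,-9.6,-8.7],[0,-9.6,-8.7],[2,-9.6,-8.7],[4,-9.6,-8.7],[6,-9.6,-8.7],[8,-9.6,-8.7],[9.5,-9.6,-8.7],[9.5,-9.6,-8.7],[9.5,-9.6,-8.7],[9.5,-9.6,-8.7],[9.5,-9.6,-8.7],[9.5,-9.6,-8.7],[9.5,-9.6,-8.7],[9.5,-9.6,-8.7],[9.5,-9.6,-8.7],[9.5,-9.6,-8.7]]' --turn '[[0,0,0],[0,0,0],[0,0,0],[0,0,0],[0,0,0],[0,0,0],[0,0,0],[0,0,0],[0,0,0],[0,0,0],[0,0,0],[0,0,0],[0,0,0],[0,0,0],[0,0,0],[0,0,0],[0,0,0],[0,0,0],[0,0,0],[0,0,0]]' --grip '[143,143,143,143,143,143,143,143,143,143,143,143,143,255,255,255,255,255,255,255]' --newtons 25

```text
time_s: 41.52
ee_pos: [529.6, -178.9, 82.4]
ee_rot: [-116.2, 89.8, 67.9]
force: [-0.2, 5.8, 3.2]
gripper_width: 11.5
```

Run:
```python
from h import *
p=pose()[0]
plan([p+130*np.array([-.0732,.9973,0])],94.2)
```

```text
t 41.52 pos [ 529.6 -178.9   82.4] jaw -86.0 -> -85.8 q [-20.  22. 101.   0.  57.  66.] F [-0.2  5.8  3.2] w 11.5
turn [-0.003, -0.002, 0.003]
[520.08354598 -49.27940722  82.38359396] slide [0.04, -13.0, 0.04] rows 3.1
```

arm_command --slide '[[0,-0.4,0],[0,-1,0],[0,-1.8,0],[0,-2.6,0],[0,-3.4,0],[0,-4.2,0],[0,-5,0],[0,-5.8,0],[0,-6.6,0],[0,-7.4,0],[0,-8.2,0],[0,-9,0],[0,-9.8,0],[0,-10.6,0],[0,-11.3,0],[0,-11.9,0],[0,-12.4,0],[0,-12.6,0],[0,-12.6,0],[0,-12.6,0]]' --turn '[[0,0,0],[0,0,0],[0,0,0],[0,0,0],[0,0,0],[0,0,0],[0,0,0],[0,0,0],[0,0,0],[0,0,0],[0,0,0],[0,0,0],[0,0,0],[0,0,0],[0,0,0],[0,0,0],[0,0,0],[0,0,0],[0,0,0],[0,0,0]]' --grip '[255,255,255,255,255,255,255,255,255,255,255,255,255,255,255,255,255,255,255,255]'

```text
time_s: 43.18
ee_pos: [520.3, -54.0, 82.4]
ee_rot: [-135.0, 89.9, 49.1]
force: [-1.4, 0.9, 6.6]
gripper_width: 11.4
```

arm_command --slide '[[0,-0.1,0],[0,-0.2,0],[0,-0.3,0],[0,-0.3,0],[0,-0.3,0]]' --turn '[[0,0,0],[0,0,0],[0,0,0],[0,0,0],[0,0,0]]' --grip '[255,255,255,255,255]'

```text
time_s: 43.6
ee_pos: [520.0, -51.6, 82.3]
ee_rot: [-169.6, 89.9, 14.5]
force: [-1.5, -1.6, 6.1]
gripper_width: 11.2
```

arm_command --slide '[[0,-0.1,0],[0,-0.2,0],[0,-0.3,0],[0,-0.3,0],[0,-0.3,0]]' --turn '[[0,0,0],[0,0,0],[0,0,0],[0,0,0],[0,0,0]]' --grip '[255,255,255,255,255]'

```text
time_s: 44.02
ee_pos: [519.9, -49.3, 82.4]
ee_rot: [132.9, 89.9, -43.0]
force: [-1.5, -2.5, 6.2]
gripper_width: 11.3
```

arm_command --slide '[[0,-0.1,0],[0,-0.2,0],[0,-0.3,0],[0,-0.3,0],[0,-0.3,0]]' --turn '[[0,0,0],[0,0,0],[0,0,0],[0,0,0],[0,0,0]]' --grip '[255,255,255,255,255]'

```text
time_s: 44.43
ee_pos: [519.9, -49.4, 82.4]
ee_rot: [99.6, 89.6, -76.2]
force: [-1.6, -12.1, 5.3]
gripper_width: 11.2
```

Run:
```python
from h import *
xd=np.array([-.0732,.9973]);c=np.array([513.2,28.3])
plan([])
for n in('scene','top'):
    im,d=grab(n);w=world(n,d)
    m=(d>0)&(w[...,2]>108)&(w[...,2]<126)&(abs(w[...,0]-519)<50)&(w[...,1]<-30)&(w[...,1]>-80);p=w[m]
    # left stub only
    p=p[p[:,0]<500]
    print(n,len(p),((p[:,:2]-c)@xd).min() if len(p) else 0,((p[:,:2]-c)@xd).max() if len(p) else 0)
```

```text
t 44.43 pos [519.9 -49.4  82.4] jaw -85.8 -> -85.8 q [ -6.  19. 106.  -0.  55.  80.] F [ -1.6 -12.1   5.3] w 11.2
turn [0.0, -0.001, -0.007]
scene 56 -86.19441146220649 -73.76578410648723
top 44 -85.84792460712629 -74.15759958271747
```

arm_command --slide '[[0,0,0],[0,0,0],[0,0,0],[0,0,0],[0,0,0],[-3,0,0],[-7,0,0],[-11,0,0],[-15,0,0],[-18,0,0],[-18,4,0],[-18,8,4],[-18,12,8],[-18,16,12],[-18,20,16],[-18,24,16],[-18,27,16],[-18,30,16],[-18,30,16],[-18,30,16]]' --turn '[[0,0,0],[0,0,0],[0,0,0],[0,0,0],[0,0,0],[0,0,0],[0,0,0],[0,0,0],[0,0,0],[0,0,0],[0,0,0],[0,0,0],[0,0,0],[0,0,0],[0,0,0],[0,0,0],[0,0,0],[0,0,0],[0,0,0],[0,0,0]]' --grip '[140,140,140,140,140,140,140,140,140,140,140,140,140,140,140,140,140,140,140,140]'

```text
time_s: 46.2
ee_pos: [380.6, -361.1, 260.6]
ee_rot: [88.7, 89.9, -87.5]
force: [-0.4, -0.3, -0.2]
gripper_width: 41.0
```

Run:
```python
from h import *
plan([]);board();cans('18.png')
xd=np.array([-.0732,.9973]);c=np.array([513.2,28.3])
for n in('scene','top'):
    im,d=grab(n);w=world(n,d)
    m=(d>0)&(w[...,2]>108)&(w[...,2]<126)&(abs(w[...,0]-519)<50)&(w[...,1]<-30)&(w[...,1]>-80);p=w[m]
    q=(p[:,:2]-c)@xd;print(n,q.min(),q.max(),cv2.minAreaRect(p[:,:2].astype(np.float32)))
    m=(d>0)&(np.hypot(w[...,0]-644,w[...,1]+186)<35)&(w[...,2]>136);p=w[m];print('rod',p.min(0),p.mean(0),p.max(0))
```

```text
t 46.2 pos [ 380.6 -361.1  260.6] jaw -86.2 -> -86.2 q [-45.  12.  89.  -0.  80.  42.] F [-0.4 -0.3 -0.2] w 41.0
turn [-0.0, 0.0, -0.001]
scene board 627 ((543.0814208984375, -274.5680236816406), (232.93331909179688, 96.67044067382812), 30.98204231262207)
top board 1679 ((497.4212646484375, -268.12469482421875), (88.99715423583984, 148.37791442871094), 83.39411926269531)
scene board 204 542.2 -293.4 r 18.1 z 49.0
scene board 195 495.2 -289.9 r 17.8 z 49.1
top board 198 542.2 -293.4 r 18.1 z 50.0
top board 201 495.4 -289.3 r 17.9 z 50.1
top board 209 450.9 -285.0 r 18.0 z 49.9Traceback (most recent call last):
  File "<stdin>", line 7, in <module>
    return umr_minimum(a, axis, None, out, keepdims, initial, where)
ValueError: zero-size array to reduction operation minimum which has no identity
```

View pics/scene18.png

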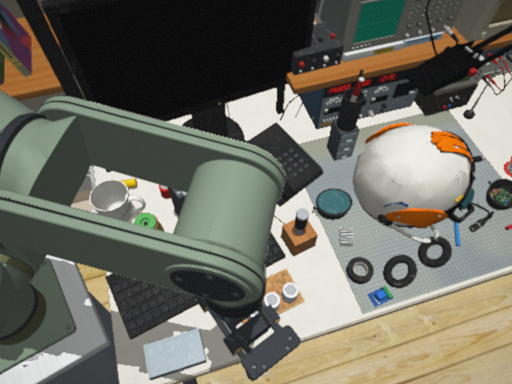

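View pics/top18.png

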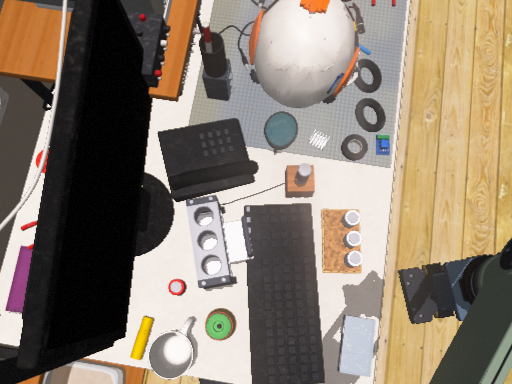

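Run:
```python
from h import *
xd=np.array([-.0732,.9973]);c=np.array([513.2,28.3]);n='top'
im,d=grab(n);w=world(n,d)
m=(d>0)&(w[...,2]>108)&(w[...,2]<126)&(abs(w[...,0]-519)<50)&(w[...,1]<-30)&(w[...,1]>-80);p=w[m]
q=(p[:,:2]-c)@xd;print(n,q.min(),q.max(),cv2.minAreaRect(p[:,:2].astype(np.float32)))
m=(d>0)&(np.hypot(w[...,0]-644,w[...,1]+186)<35)&(w[...,2]>136);p=w[m];print('rod',p.min(0),p.mean(0),p.max(0))
print([(np.round(r['point']).tolist(),round(r['p'],2)) for r in env.search_frame('top','sink')]);plan([])
```

```text
top -85.83615291805988 -73.95404244663227 ((518.4319458007812, -51.42672348022461), (81.52471160888672, 11.844827651977539), 4.233855724334717)
rod [ 626.87246939 -201.75376857  136.44035582] [ 640.82383962 -186.94373551  140.44604711] [ 655.69881922 -172.49653831  143.63707943]
[([742.0, -247.0, 7.0], 0.79)]
t 46.55 pos [ 381.7 -355.6  261.6] jaw -85.8 -> -85.8 q [-44.  11.  89.   0.  80.  42.] F [-0.4  0.9  0.9] w 41.2
turn [-0.0, -0.001, 0.0]
```

Run:
```python
from h import *
print(env.job_done())
```

```text
the job is handed in; nothing more can be done
None
```

The job is done and handed in at about 47 s of the 208 s allowed. All three cans were present. I pushed each one out with the rod, put the rod back in its stand, pulled the tray, moved the cans to the board and pushed the tray home.

**Last checks from the camera images:**
- **Cans:** all three stand upright on the board with their tops at 49–50 mm. Can 1, the outermost, is about 7 mm inside the board's edges. The board had not moved.
- **Tray:** its handle lies 80 mm in front of the die, which is fully home. It also met the end stop at 12 N.
- **Rod:** it is back in its stand with its cap at 140 mm. It stands 2–3 mm off its starting position, within the play of the hole.
- **Heatsink:** still where it was.

**What disagreed:**
- **Fingertip position:** the fingertips showed about 24 mm above the reported TCP instead of 8 mm below it. Because of this my first grip on the tray handle closed above the bar. I saw no movement of the tray or anything else, and I used the measured offset from then on.
- **Tray start:** the tray appeared to start about 2–3 mm out instead of fully home.
- **Board in the scene camera:** in the last view the arm hid most of the board from the scene camera, so its board fit was unusable. The final board and tray positions come from the top camera.

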